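Hold the easel's top clamp down on a painting board

ROBOT

A 6-joint arm with a two-finger parallel gripper is mounted at the origin on the work surface; the furniture and walls round the work are solid. World frame = base frame: x ahead of the robot, y to its left, z up, the work surface at z = 0. Lengths are in m, angles in degrees, forces in N, time in s.
With the tool pointing down it reaches from about 0.4 to 0.825 m from the base axis. Payload 7 kg.
Tool frame: the origin (TCP) lies at the very end of the fingers, on their centre line; the grasp point (between the pads) lies 19 mm behind it; x points along the fingers, y is the direction in which the jaws open and shut, and the axes are right-handed (so a half turn about x gives the same grasp; the last joint's range is limited). The gripper opens to 88 mm and grips with 3 to 60 N. Pads are 19 mm wide; open, the fingers measure 130 mm over their backs; the gripper's body (78 mm by 193 mm) begins 47 mm behind the grasp point.
Start: joints at [-47.263, 20.546, 0.682, 0, -70.136, -16.507], TCP at [0.298, -0.605, 0.227] pointing down, gripper open.
Joint ranges: [-176.03, 176.03], [-82.01, 121.73], [-58.28, 71.71], [-173.87, 95.51], [-174.79, -0.11], [-173.66, 173.66]. Speed limits (degrees/s): [136.94, 136.94, 172.46, 180, 180, 180].

INTERFACE

Orientations are given as [roll, pitch, yaw] about the fixed x, y, z axes, in that order (R = Rz(yaw) Ry(pitch) Rx(roll)).
In Python, from plant import * gives the robot as it stands. The module is installed in compiled form; this text tells all that it offers.
- The arm moves only by the shell command python3 -m creep 'ROWS' [FORCE]. ROWS is a JSON object of lists of equal length, an entry for each row: "jaw": the closure, from -1 (fully open) to 1 (shut); "translation": the shift along the tool's x, y, z in m, a list of three; "roll": the turn about the tool's x in rad. A call has exactly 10 rows; each row shifts and turns the commanded pose from where the row before left it, along the tool's axes as they then stand; what a row does not reach is not made up. A row lasts 1/10 s, in which the tool goes at most 50 mm and 8.59 degrees, less where a joint would pass 70% of its speed; a pose out of reach is approached as far as the arm can. A call with a gripper value outside its range is refused whole. The fingers move at their own pace and stop on an object; FORCE is the grip in N (left out, the last holds). Time passes only in rows, so rows that do not move let the fingers close, or fill a call up. It gives the time, the measured TCP pose, the force and the opening at its end, in the units of the state.
- get_state(): the state, without advancing time (a new reading comes with each control period).
- capture(name): name is "side" or "top"; returns a dict with "image" (420x560x3 uint8, red, green, blue), "fovy" (degrees; the focal length in pixels is half the picture's height over the tangent of half this angle, whatever the lens; pixels are square), "cx", "cy" (the principal point, pixels), "D" ([k1, k2, p1, p2, k3] as OpenCV has them; the pictures are not rectified), "pose" (4x4, takes a point from camera to world coordinates). Camera axes: x right, y up, looking along -z (the intrinsics and any distortion apply to the point x, -y, -z); pixel columns grow to the right and rows downward; lengths in m; the calibration is good to about 2 mm. A picture is of the moment at which its call begins. There is no depth.
- close_job(): hands the job in, once; it reports no verdict.
The state is a dict: "time_s": time; "joints": joint angles; "qd": joint speeds; "joint_torque": joint torques, N m; "tcp_pos": TCP position; "eef_rot": TCP orientation; "contact_force": force on the tool from outside, world axes, zero at the start; "moment": the same for the moment, N m; "gripper_width": finger opening in m.
Only numpy, scipy, OpenCV 4.12 (cv2) and the standard library are available. Lean on these libraries where they do the work, as an engineer would, in place of code of your own. Each camera call takes 0.05 s, during which the arm holds its last target.

TASK

Take the larger of the two painting boards out of the dowel rack and stand it on the ledge of the table easel, long edge down, white primed face outward, centred on the mast and leaning back flat against it, and let go of it. Then push the easel's sliding top clamp down the mast onto the board's top edge and keep pressing it with a steady force of roughly 10 N (a kilogram's weight), without touching the board itself, so that I can tighten the clamp's knob: finish while still pressing. Never lean on the board hard, and leave the small board and everything else on the table where it is.

Things in the scene. Friction and masses are not known exactly. Their poses are not given: they have to be found in the camera images.
- board: the larger painting board, plywood 200 wide, 140 high, 9 thick, white front, bare wood back, about 0.15 kg; starts upright, long edge down, in one slot of the rack, 18 mm above the table, with 2 mm play to each side (leans up to 0.06 rad). Origin: middle of its lower edge and thickness. x points out of the bare back, -x out of the white front, y along its width, z up its height
- board_top (a point): middle of the larger board's top edge, 140 mm above the board's origin. Grip this edge 70 to 80 mm to one side of here (the board's +y or -y), so that the gripper stays clear of the easel's mast and clamp
- small_board: the smaller board, 150 wide, 90 high, 9 thick, same make and axes; stands in the rack's other slot and stays there
- rack: fixed wooden dowel rack, base 96 (x) by 150 (y), its top 18 mm above the table. Two slots along its y, at x = +23 and -23 mm, each 13 mm wide between 8 mm dowels that stand at y = +50 and -50 mm and end 81 mm above the table. Origin: on the table under its centre, z up. Boards stand in it with its yaw, white faces to its -x
- easel: fixed wooden table easel, about 190 deep, 230 wide, 295 high. Origin: on the table, 52 mm under the back corner of its ledge; x points backward, y along the ledge, z up. Feet and strut reach 130 mm behind the origin
- easel_back: leaning part of the easel: a mast 26 wide, leaning back 0.25 rad, 250 long above the ledge. Origin: where the ledge's top meets the mast's front face, on its centre line, 52 mm above the table. x points square into the mast (backward), y along the ledge, z up the mast. A board in place has its origin at x = -4.5, y = 0, z = 0 mm and the same axes
- ledge_lip (a point): top of the ledge's front lip, in the middle, 42 mm before the mast's face (easel_back x = -42). The lip is 8 mm thick and stands 8 mm above the ledge, which is 230 wide and square to the mast
- cross_bar (a point): middle of the bar behind the board, its face flush with the mast's front: 170 wide, from 40 to 64 mm up the mast, 12 thick. Above it, beside the mast, there is free room for a finger behind the board
- top_clamp: the easel's top clamp; slides along the mast only, stays where it is left, about 2.5 N moves it. Axes as easel_back. Origin: underside of its jaw, on the mast's front face and centre line; 200 to 215 mm up the mast at the start, 140 mm when it meets a seated board. A front lip (x = -38 to -46 mm) hangs 11 mm under the jaw; the knob is behind the mast
- jaw_top (a point): the place to push on: centre of the flat top of the clamp's wooden jaw, 23 mm before the mast's front face and 24 mm above the clamp's origin. This top is 46 long (from the mast forward) and 34 wide, square to the mast, hard wood with no spring
- glaze_jar_moss: bystander: round jar with screw lid, 56 across, 68 high, by the wall
- glaze_jar_blue: bystander: the smallest round jar, 45 across, 56 high, by the wall
- glaze_jar_cream: bystander: the tallest round jar, 62 across, 82 high, by the wall behind the easel
- glaze_jar_rust: bystander: round jar, 57 across, 68 high, by the wall behind the easel
- brush_tin: bystander: round tin full of brushes, 134 by 122 over the brushes, 190 high, by the wall
- stamp_block: bystander: wooden stamp with a knob, 37x42x46, by the wall

How it is judged (in metres and radians):
On the way, in this order (a step that is already met when the one before it is completed fails the run):
1. the larger board is lifted clear of the rack (height (world z) of board above 0.085 m), for 0.1 s.
2. the larger board stands on the ledge, leaning back on the mast, and is let go (z of board in the frame of easel_back between -0.004 and 0.004 m and x of board in the frame of easel_back between -0.015 and 0 m and y of board in the frame of easel_back between -0.02 and 0.02 m and angle between the z axis of board and the z axis of easel_back, either way round below 0.08 rad and angle between board's own x axis and vertical above 1.7 rad and contact force between each of the fingers, the arm and board below 0.3 N), for 0.3 s.
At the end, for the whole second after the job is handed in: The larger board stands on the ledge (within 4 mm), its foot within about 10 mm of the mast, leaning with it (within 0.08 rad), white face outward, centred within 20 mm; the robot does not touch the board; its fingers press on the top clamp, which presses the board with 4 to 18 N, at rest (all of step 2 and contact force between top_clamp and board between 4 and 18 N and contact force between the fingers and top_clamp above 3 N and linear speed of board below 0.01 m/s); the arm keeps its last pose, push and grip.
It fails at once if the clamp is driven onto the board with more than 40 N (contact force between top_clamp and board above 40 N).
It fails at once if the small board is taken or pushed out of its place (distance of small_board from where it was at the start of the episode above 0.03 m or angle between small_board's own z axis and vertical above 0.3 rad).
It fails at once if something else on the table is knocked aside (distance of any of glaze_jar_moss, glaze_jar_blue, glaze_jar_cream, glaze_jar_rust, brush_tin, stamp_block from where it was at the start of the episode above 0.03 m).
It also fails if it takes over 66 s, if anything falls off the work surface, if the arm or the gripper's body presses on something with over 40 N, if the wrist force passes 120 N, or if a joint passes its speed limit or range.

## Working session

There is one attempt and no reset: what is moved stays moved. The work goes in short steps, Python scripts to look and compute and a shell command to move; the robot and the scene stay as the last step left them, time stands still between calls to the robot, and variables do not carry over. Pictures are saved under pics/ and viewed, and the job is handed in when it is done.

```bash
mkdir -p pics; ls
python3 - <<'E'
from plant import *
import cv2
print(get_state())
for n in("side","top"):
    c=capture(n); cv2.imwrite(f"pics/{n}0.png",c["image"][:,:,::-1]); print(n,{k:v for k,v in c.items() if k!="image"})
E
```

```text
pics
{'time_s': 0.0, 'joints': array([-4.72634616e+01,  2.05924483e+01,  6.33669903e-01, -1.98371510e-02,
       -7.01362893e+01, -1.65070183e+01]), 'qd': array([-0.08556339, -0.08378116, -0.0009351 ,  0.02383125, -0.00759679,
        0.05238586]), 'joint_torque': array([ 7.18160645e-04, -5.82719135e+01,  2.93056458e+01,  6.99729368e+00,
        6.92753209e-03, -1.71849083e-04]), 'tcp_pos': array([ 0.29808513, -0.60506629,  0.22561136]), 'eef_rot': array([ 95.41053301,  89.90311993, 121.63329722]), 'contact_force': array([ 0.65575581, -0.36387422,  0.22205256]), 'moment': array([-0.01458229, -0.010205  , -0.02288036]), 'gripper_width': 0.0875751939769187}
side {'fovy': 43.95519835526251, 'cx': 278.5725099590835, 'cy': 214.814722290122, 'D': array([-0.11809796,  0.        ,  0.        ,  0.        ,  0.        ]), 'pose': array([[ 0.94704503,  0.13858618, -0.28965425,  0.19199966],
       [-0.32072758,  0.36478776, -0.87410738, -1.16404578],
       [-0.01547688,  0.92071915,  0.38991885,  0.64485225],
       [ 0.        ,  0.        ,  0.        ,  1.        ]])}
top {'fovy': 56.59935719603495, 'cx': 285.67927416573843, 'cy': 215.88805768804485, 'D': array([0.03826287, 0.        , 0.        , 0.        , 0.        ]), 'pose': array([[ 0.02396682,  0.98528485, -0.16923165,  0.39794849],
       [-0.99962122,  0.02590942,  0.00927968, -0.12851007],
       [ 0.01352782,  0.16894514,  0.98553262,  1.01762593],
       [ 0.        ,  0.        ,  0.        ,  1.        ]])}
```

View pics/side0.png

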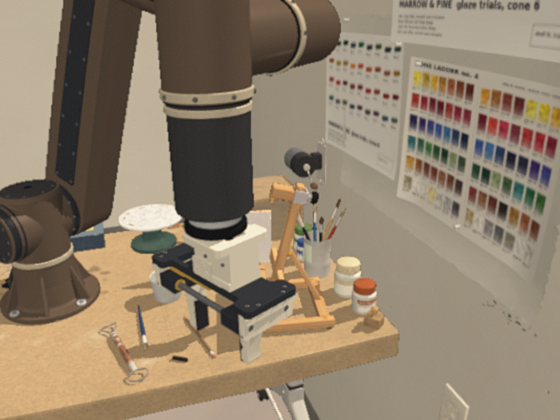

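View pics/top0.png

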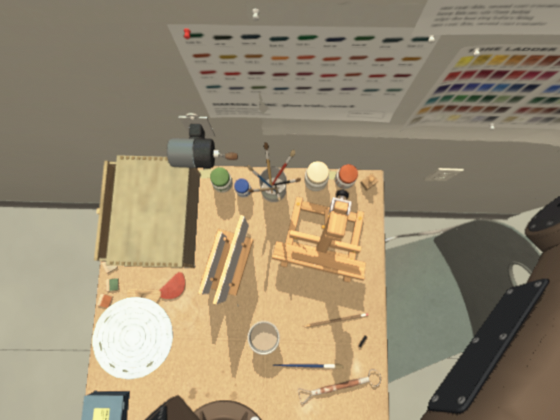

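```bash
cat > h.py <<'E'
from plant import *
import cv2, numpy as np
from scipy.spatial.transform import Rotation as R
from scipy.optimize import least_squares
def K(c):
    h=c["image"].shape[0]; f=h/2/np.tan(np.radians(c["fovy"]/2))
    return np.array([[f,0,c["cx"]],[0,f,c["cy"]],[0,0,1.]])
def proj(c,P):
    P=np.atleast_2d(P); T=np.linalg.inv(c["pose"]); q=P@T[:3,:3].T+T[:3,3]; q=q*[1,-1,-1]
    return cv2.projectPoints(q.reshape(-1,1,3),np.zeros(3),np.zeros(3),K(c),c["D"])[0].reshape(-1,2)
def ray(c,uv):
    n=cv2.undistortPoints(np.float64(uv).reshape(-1,1,2),K(c),c["D"]).reshape(-1,2)
    d=np.c_[n[:,0],-n[:,1],-np.ones(len(n))]@c["pose"][:3,:3].T
    return c["pose"][:3,3],d
def atz(c,uv,z):
    o,d=ray(c,uv); z=np.broadcast_to(z,(len(d),)); return o+d*((z-o[2])/d[:,2])[:,None]
def save(name,im,box=None,s=1):
    if box: x0,y0,x1,y1=box; im=im[y0:y1,x0:x1]
    im=cv2.resize(im,None,fx=s,fy=s,interpolation=cv2.INTER_CUBIC); cv2.imwrite("pics/"+name,im[:,:,::-1])
def rmat(roll,pitch,yaw): return R.from_euler('xyz',[roll,pitch,yaw],degrees=True).as_matrix()
E
python3 - <<'E'
from h import *
c=capture("top")
save("t_rack.png",c["image"],(190,200,270,320),5)
save("t_easel.png",c["image"],(265,180,380,290),5)
E
```

```text
(no output)
```

View pics/t_rack.png

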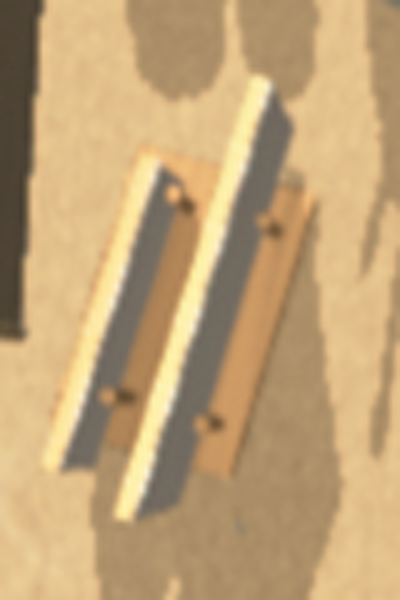

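View pics/t_easel.png

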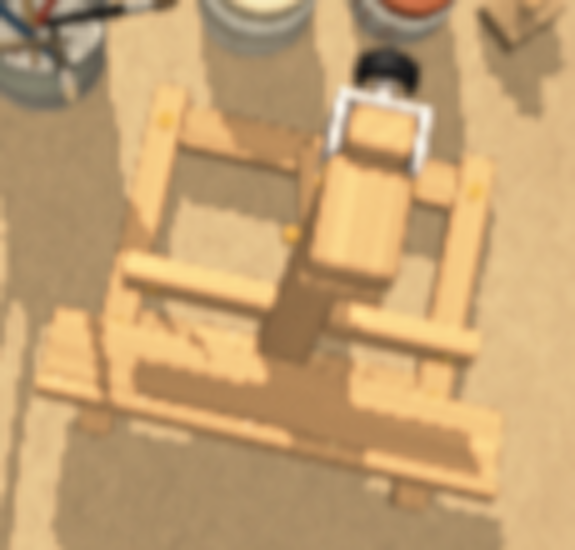

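Run:
```python
from h import *
c=capture("top"); np.save("top0.npy",c,allow_pickle=True)
save("t1.png",c["image"],(322,190,358,242),11)
save("t2.png",c["image"],(268,225,372,285),7)
s=capture("side")
save("s1.png",s["image"],(240,160,340,340),3.3)
```

```text
(no output)
```

View pics/t1.png

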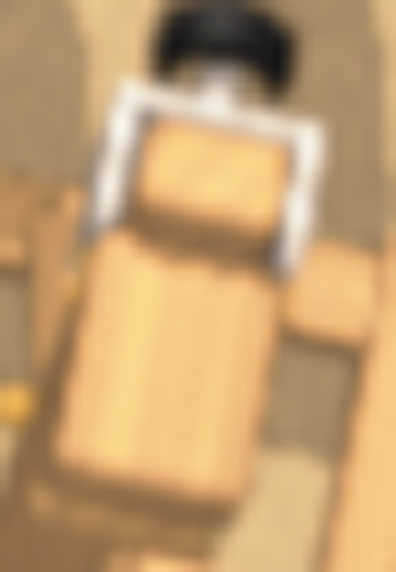

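View pics/t2.png

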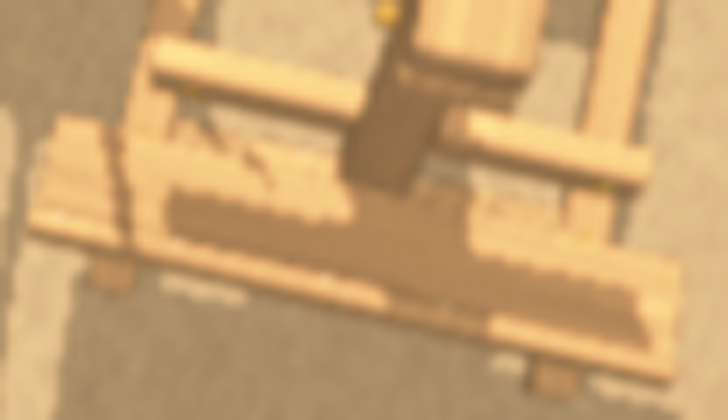

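View pics/s1.png

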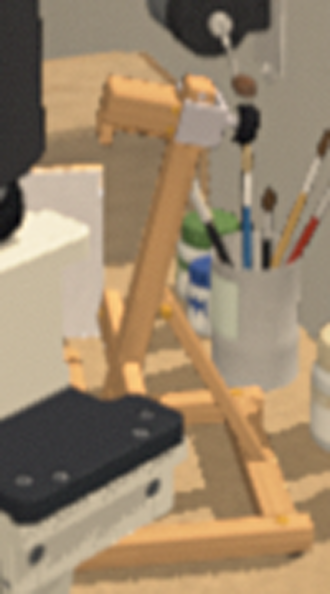

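```bash
cat > fit.py <<'E'
from h import *
c=np.load("top0.npy",allow_pickle=True).item()
def eb(p):
    X,Y,yaw=p[:3]
    Re=R.from_euler('z',yaw).as_matrix(); Rb=Re@R.from_euler('y',0.25).as_matrix()
    return np.array([X,Y,0.052]),Rb
if __name__=="__main__":
    pts=[];uv=[]
    def add(P,x,y,s,x0,y0): pts.append(P); uv.append([(x+.5)/s-.5+x0,(y+.5)/s-.5+y0])
    for P,x,y in [((-.046,.017,.024),60,462),((-.046,-.017,.024),240,505),((0,.017,.024),110,240),((0,-.017,.024),275,275)]: add(P,x,y,11,322,190)
    for P,x,y in [((0,.013,.25),142,200),((0,-.013,.25),277,230)]: add(P,x,y,11,322,190)
    for P,x,y in [((0,.085,.064),152,75),((0,-.085,.064),645,180),((-.046,.115,.008),30,215),((-.046,-.115,.008),670,368)]: add(P,x,y,7,268,225)
    pts=np.array(pts);uv=np.array(uv)
    def f(p):
        o,Rb=eb(p); Q=pts.copy(); Q[:4,2]+=p[3]
        return (proj(c,Q@Rb.T+o)-uv).ravel()
    r=least_squares(f,[.45,-.25,-.2,.21],loss='soft_l1')
    print(r.x,np.degrees(r.x[2])); print(f(r.x).reshape(-1,2).round(1))
    np.save("easel.npy",r.x)
E
python3 fit.py
```

```text
[ 0.47825887 -0.22603104 -0.2069735   0.2087694 ] -11.858708273171594
[[-1.   0.3]
 [ 0.3  0.6]
 [-1.3 -1. ]
 [ 0.9 -0.2]
 [-0.6 -0.6]
 [ 0.6 -0.3]
 [-0.1 -1.6]
 [ 0.8  0.2]
 [-0.7  1.1]
 [ 1.2  1.5]]
```

```bash
cat > fitr.py <<'E'
from h import *
c=np.load("top0.npy",allow_pickle=True).item()
pts=np.array([(-.048,.075,.018),(-.048,-.075,.018),(.048,-.075,.018)]+
 [(-.0335,-.05,.081),(-.0335,.05,.081),(.0125,.05,.081),(.0125,-.05,.081)])
uv=np.array([(232,475),(315,195),(140,150),(264,217),(203,420),(105,393),(172,190)])
uv=(uv+.5)/5-.5+[190,200]
def f(p):
    Rr=R.from_euler('z',p[2]).as_matrix(); return (proj(c,pts@Rr.T+[p[0],p[1],0])-uv).ravel()
r=least_squares(f,[.5,0,np.radians(70)],loss='soft_l1'); p=r.x
print(p,np.degrees(p[2])); print(f(p).reshape(-1,2).round(1))
# board top edges at z=.158, white corners to -x (right in image)
q=(np.array([(250,75),(274,85),(113,518),(135,521)])+.5)/5-.5+[190,200]
P=atz(c,q,.158); print(P.round(4), 'len',np.linalg.norm(P[0]-P[2]),np.linalg.norm(P[1]-P[3]),'mid',P.mean(0))
d=(P[0]+P[1]-P[2]-P[3])[:2]; print('yaw',np.degrees(np.arctan2(-d[1],-d[0]))-90)
Rr=R.from_euler('z',p[2]).as_matrix(); print('in rack',(P-[p[0],p[1],0])@Rr)
# gap between slots dowel x: -33.5/ -12.5
E
python3 fitr.py
```

```text
[0.44963205 0.01006302 1.31825432] 75.5304088442507
[[-0.3  0.6]
 [ 0.4 -0.8]
 [-0.4 -2. ]
 [-0.   0.1]
 [-0.3  0.2]
 [ 0.7  0.3]
 [ 0.   0.3]]
[[ 0.5458 -0.0337  0.158 ]
 [ 0.5415 -0.0446  0.158 ]
 [ 0.3518  0.0162  0.158 ]
 [ 0.3507  0.0067  0.158 ]] len 0.20032301660649324 0.19760517962669857 mid [ 0.44743553 -0.01382713  0.158     ]
yaw 75.2765498796133
in rack [[-0.01832447 -0.10401823  0.158     ]
 [-0.02991944 -0.10262587  0.158     ]
 [-0.01853312  0.09630468  0.158     ]
 [-0.02794774  0.09496947  0.158     ]]
```

```bash
cat > st.py <<'E'
from h import *
def tool():
    s=get_state(); M=rmat(*s["eef_rot"]); return s,M
if __name__=="__main__":
    s,M=tool()
    print("t",s["time_s"],"tcp",s["tcp_pos"].round(4),"F",s["contact_force"].round(2),"w",round(s["gripper_width"],4))
    print("j",s["joints"].round(1)); print(M.round(3),"yawY",np.degrees(np.arctan2(M[1,1],M[0,1])).round(2))
E
cat > go.py <<'E'
# shift needed to bring TCP to target with tool-y yaw
import sys
from st import *
def go(target,yawY=None):
    s,M=tool(); d=M.T@(np.array(target)-s["tcp_pos"]); print("tool shift",d.round(4))
    if yawY is not None:
        cur=np.degrees(np.arctan2(M[1,1],M[0,1]))
        for y in (yawY,yawY+180):
            a=-(y-cur); a=(a+180)%360-180; print("roll for",y,":",np.radians(a).round(4),"rad; in steps of .14:",abs(np.radians(a))/.14)
E
python3 st.py
python3 - <<'E'
from go import *
p=np.array([.44963,.01006]);a=np.radians(75.4)
g=np.array([.4474,-.0138])+.075*np.array([np.sin(a),-np.cos(a)])
print(g); go([*g,.25],75.4)
E
```

```text
t 0.25 tcp [ 0.2982 -0.6053  0.2262] F [ 0.02 -0.38 -0.02] w 0.0876
j [-47.3  20.6   0.7  -0.  -70.1 -16.5]
[[-0.    -0.442  0.897]
 [ 0.001  0.897  0.442]
 [-1.     0.001 -0.   ]] yawY 116.23
[ 0.51997819 -0.0327052 ]
tool shift [-0.0236  0.4157  0.452 ]
roll for 75.4 : 0.7126 rad; in steps of .14: 5.089777972800696
roll for 255.4 : -2.429 rad; in steps of .14: 17.350169552840683
```

```bash
python3 -m creep '{"jaw":[-1,-1,-1,-1,-1,-1,-1,-1,-1,-1],"translation":[[-0.04,0,0],[-0.04,0,0],[-0.04,0,0],[0,0.03,0.033],[0,0.03,0.033],[0,0.03,0.033],[0,0.03,0.033],[0,0.03,0.033],[0,0.03,0.033],[0,0.03,0.033]],"roll":[0,0,0,0,0,0,0,0,0,0]}' && python3 -m creep '{"jaw":[-1,-1,-1,-1,-1,-1,-1,-1,-1,-1],"translation":[[0,0.03,0.033],[0,0.03,0.033],[0,0.03,0.033],[0,0.03,0.033],[0,0.03,0.033],[0,0.03,0.033],[0,0,0],[0,0,0],[0,0,0],[0,0,0]],"roll":[0,0,0,0,0,0,-0.14,-0.14,-0.14,-0.14]}' && python3 -m creep '{"jaw":[-1,-1,-1,-1,-1,-1,-1,-1,-1,-1],"translation":[[0,0,0],[0,0,0],[0,0,0],[0,0,0],[0,0,0],[0,0,0],[0,0,0],[0,0,0],[0,0,0],[0,0,0]],"roll":[-0.14,-0.14,-0.14,-0.14,-0.14,-0.14,-0.14,-0.14,-0.14,-0.14]}'; python3 st.py
python3 - <<'E'
from go import *
go([.52,-.0327,.25],75.4)
import cv2
c=capture("side"); save("side1.png",c["image"],None,1.4); np.save("side1.npy",c,allow_pickle=True)
E
```

```text
time_s: 1.25
tcp_pos: [0.4129, -0.3133, 0.3467]
eef_rot: [-32.9, 90.0, -6.7]
contact_force: [1.0, 0.3, 0.1]
gripper_width: 0.088
time_s: 2.25
tcp_pos: [0.5107, -0.0658, 0.3465]
eef_rot: [108.0, 90.0, 166.7]
contact_force: [0.3, -0.1, 0.2]
gripper_width: 0.0875
time_s: 3.25
tcp_pos: [0.5106, -0.066, 0.3466]
eef_rot: [-47.3, 90.0, 91.6]
contact_force: [0.3, -0.7, 0.7]
gripper_width: 0.0875
t 3.25 tcp [ 0.5106 -0.066   0.3466] F [ 0.26 -0.68  0.67] w 0.0875
j [ 14.5   1.9  -7.4  -0.  -80.6  34.4]
[[-0.    -0.658 -0.753]
 [ 0.    -0.753  0.658]
 [-1.    -0.     0.   ]] yawY -131.14
tool shift [ 0.0966 -0.0313  0.0149]
roll for 75.4 : 2.6783 rad; in steps of .14: 19.130747933512918
roll for 255.4 : -0.4633 rad; in steps of .14: 3.309199592128459
```

View pics/side1.png

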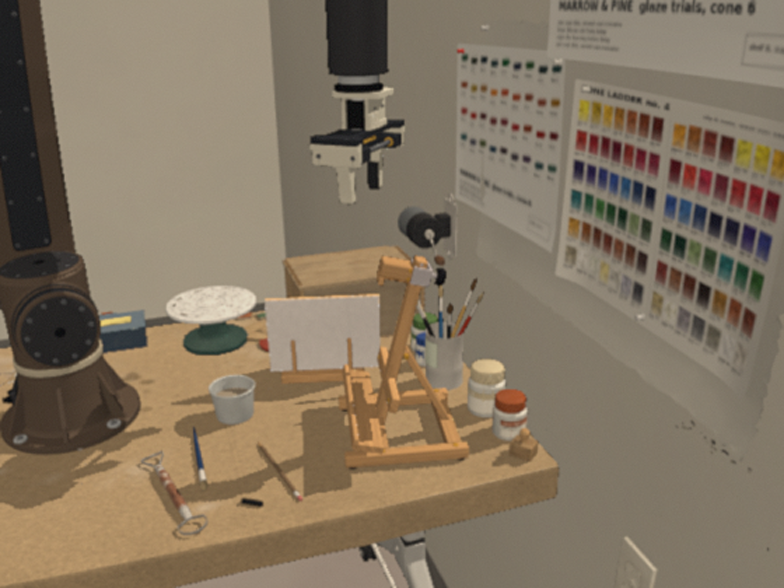

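```bash
cat > ov.py <<'E'
from fit import *
def ovl(c,name,box,s,pe,pr=(.44963,.01006,1.3166),board=(.4474,-.0138)):
    im=cv2.resize(c["image"][box[1]:box[3],box[0]:box[2]],None,fx=s,fy=s,interpolation=cv2.INTER_CUBIC)
    def L(P,col):
        q=((proj(c,P)-[box[0],box[1]]+.5)*s-.5).round().astype(int); cv2.polylines(im,[q],False,col,1)
    o,Rb=eb(pe)
    def E(P,col,dz=0): L((np.array(P,float)/1000+[0,0,dz])@Rb.T+o,col)
    E([(-46,115,8),(-46,-115,8),(-38,-115,8),(-38,115,8),(-46,115,8)],(255,0,0))
    E([(0,85,64),(0,-85,64),(0,-85,40),(0,85,40),(0,85,64)],(0,0,255))
    E([(0,13,0),(0,13,250),(0,-13,250),(0,-13,0)],(0,255,0))
    E([(0,17,24),(0,-17,24),(-46,-17,24),(-46,17,24),(0,17,24)],(255,0,255),pe[3])
    E([(-46,17,24),(-46,17,-11),(-46,-17,-11),(-46,-17,24)],(255,0,255),pe[3])
    Rr=R.from_euler('z',pr[2]).as_matrix()
    def G(P,col,off=(0,0,0)): L((np.array(P,float)/1000)@Rr.T+[pr[0]+off[0],pr[1]+off[1],off[2]],col)
    G([(-48,-75,18),(-48,75,18),(48,75,18),(48,-75,18),(-48,-75,18)],(255,0,0))
    o2=(board[0]-pr[0],board[1]-pr[1],0)
    G([(-4.5,-100,18),(-4.5,-100,158),(-4.5,100,158),(-4.5,100,18),(-4.5,-100,18)],(0,0,255),o2)
    cv2.imwrite("pics/"+name,im[:,:,::-1])
if __name__=="__main__":
    ovl(np.load("side1.npy",allow_pickle=True).item(),"ov1.png",(180,170,340,340),3.5,np.load("easel.npy"))
    ovl(np.load("top0.npy",allow_pickle=True).item(),"ov2.png",(195,180,380,310),4,np.load("easel.npy"))
E
python3 ov.py
```

```text
(no output)
```

View pics/ov1.png

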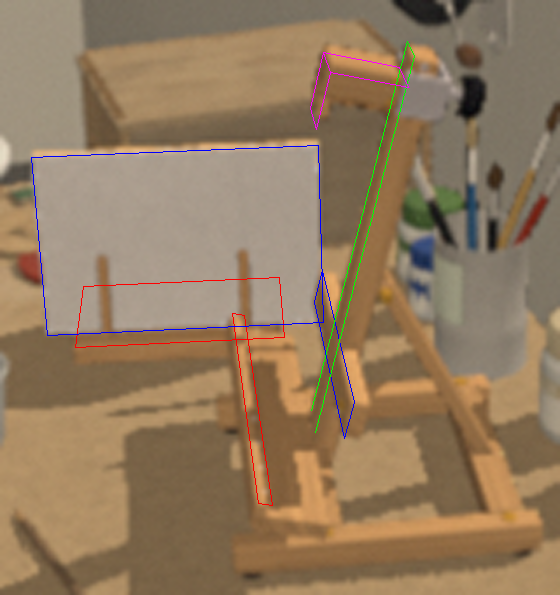

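View pics/ov2.png

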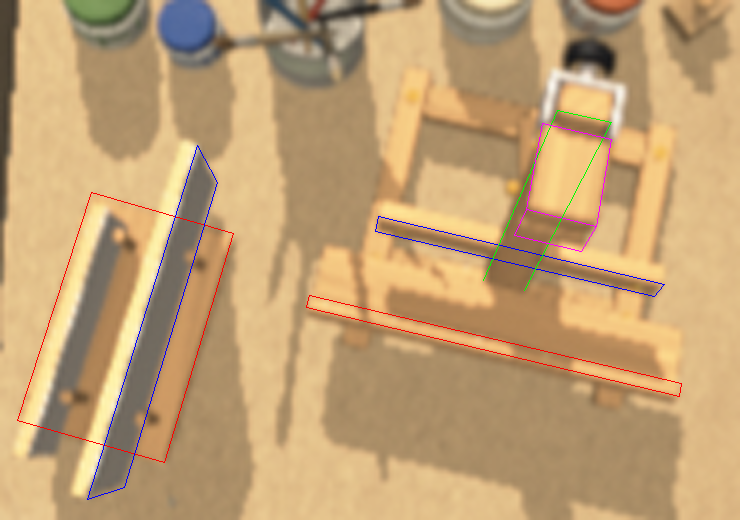

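Run:
```python
from h import *
c=np.load("side1.npy",allow_pickle=True).item()
save("z1.png",c["image"],(264,176,312,216),14)
save("z2.png",c["image"],(240,250,300,340),6.5)
```

```text
(no output)
```

View pics/z1.png

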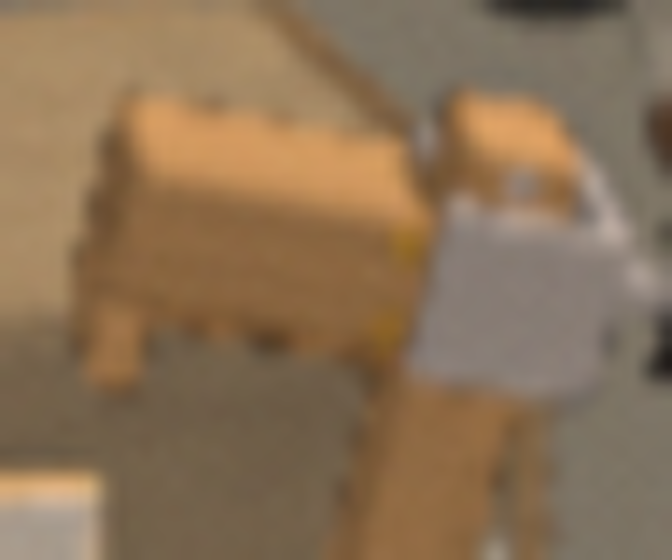

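View pics/z2.png

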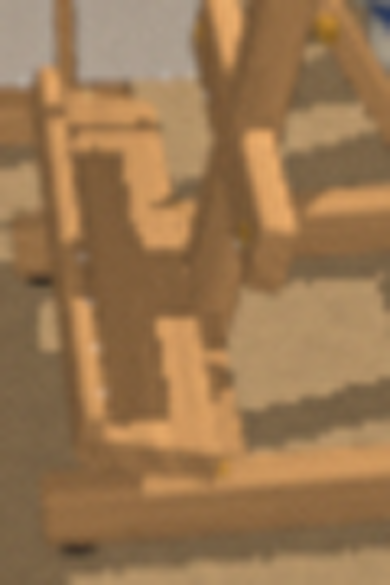

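```bash
cat > fit2.py <<'E'
from fit import *
s=np.load("side1.npy",allow_pickle=True).item()
A=[];
def add(cam,P,m,x,y,sc,x0,y0): A.append((cam,P,m,(x+.5)/sc-.5+x0,(y+.5)/sc-.5+y0))
for P,x,y in [((-46,17,24),60,462),((-46,-17,24),240,505),((0,17,24),105,240),((0,-17,24),275,275)]: add(0,P,1,x,y,11,322,190)
for P,x,y in [((0,13,250),142,205),((0,-13,250),277,235)]: add(0,P,0,x,y,11,322,190)
for P,x,y in [((0,85,64),152,75),((0,-85,64),645,180),((-46,115,8),30,220),((-46,-115,8),670,368)]: add(0,P,0,x,y,7,268,225)
for P,x,y in [((-46,17,24),130,98),((-46,-17,24),125,190),((0,17,24),410,140),((0,-17,24),425,225),((-46,-17,-11),86,383),((-38,-17,-11),138,388)]: add(1,P,1,x,y,14,264,176)
for P,x,y in [((0,-85,64),262,233),((0,-13,64),247,135),((0,-85,40),252,283),((-46,-115,8),84,432),((-46,115,8),38,75),((-38,-115,8),103,427),((-38,115,8),55,75)]: add(1,P,0,x,y,6.5,240,250)
P=np.array([a[1] for a in A])/1000; m=np.array([a[2] for a in A],bool); k=np.array([a[0] for a in A]); uv=np.array([a[3:] for a in A])
def f(p,free):
    o,Rb=eb(p); Q=P.copy(); Q[m,2]+=p[3]; W=Q@Rb.T+o
    r=np.where((k==0)[:,None],proj(c,W),proj(s,W))-uv
    if free: r[k==0]+=p[4:6]; r[k==1]+=p[6:8]
    return r
for free in (0,1):
    r=least_squares(lambda p:np.r_[f(p,free).ravel(),p[4:]*.7],[.478,-.226,-.2,.21,0,0,0,0],loss='soft_l1')
    print(r.x.round(4),r.cost); print(np.c_[k,f(r.x,free).round(1)])
    if free==0: np.save("easel2.npy",r.x[:4])
    else: np.save("easel3.npy",r.x[:4])
E
python3 fit2.py
```

```text
[ 0.4762 -0.2261 -0.2015  0.2147  0.      0.      0.      0.    ] 20.893249017358826
[[ 0.  -0.5  0.3]
 [ 0.   1.   0.5]
 [ 0.  -0.5 -1.2]
 [ 0.   1.4 -0.5]
 [ 0.  -0.7 -0.1]
 [ 0.   0.5  0.3]
 [ 0.  -0.2 -0.6]
 [ 0.   0.9  0.9]
 [ 0.  -0.7  1.5]
 [ 0.   1.4  2.1]
 [ 1.  -1.1 -0.5]
 [ 1.   1.2 -1.4]
 [ 1.   0.6  0.5]
 [ 1.   2.1  0.2]
 [ 1.  -0.   1. ]
 [ 1.   0.1  1.4]
 [ 1.   0.1 -0.8]
 [ 1.  -1.9 -2.9]
 [ 1.  -1.1  1.8]
 [ 1.   0.2 -2.5]
 [ 1.  -0.5 -1.8]
 [ 1.   1.3 -1.2]
 [ 1.   0.2 -1.3]]
[ 0.475  -0.2264 -0.2014  0.2165 -0.4028 -0.7185  0.3181  0.8196] 18.720242243761767
[[ 0.  -0.6 -0.1]
 [ 0.   0.9  0.1]
 [ 0.  -0.6 -1.7]
 [ 0.   1.4 -0.9]
 [ 0.  -1.  -0.1]
 [ 0.   0.2  0.2]
 [ 0.  -0.5 -0.7]
 [ 0.   0.6  0.7]
 [ 0.  -0.9  1.4]
 [ 0.   1.1  1.9]
 [ 1.  -1.2 -0.4]
 [ 1.   1.1 -1.3]
 [ 1.   0.6  0.7]
 [ 1.   2.1  0.3]
 [ 1.  -0.1  1.2]
 [ 1.   0.1  1.5]
 [ 1.  -0.1  0.2]
 [ 1.  -2.1 -1.9]
 [ 1.  -1.3  2.8]
 [ 1.  -0.  -1.5]
 [ 1.  -0.6 -0.8]
 [ 1.   1.  -0.2]
 [ 1.   0.  -0.3]]
```

```bash
python3 -m creep '{"jaw":[-1,-1,-1,-1,-1,-1,-1,-1,-1,-1],"translation":[[0,0,0],[0,0,0],[0,0,0],[0,0,0],[0,0,0],[0,0,0],[0,0,0],[0,0,0],[0,0,0],[0,0,0]],"roll":[-0.1,-0.1,-0.1,-0.1,-0.063,0,0,0,0,0]}'
python3 - <<'E'
from go import *
go([.52,-.0327,.128],75.4)
E
```

```text
time_s: 4.3
tcp_pos: [0.5108, -0.066, 0.3466]
eef_rot: [-43.2, 90.0, 121.8]
contact_force: [-0.1, 0.3, 0.2]
gripper_width: 0.0878
tool shift [ 0.2186 -0.0346 -0.0003]
roll for 75.4 : 3.1348 rad; in steps of .14: 22.39155103115033
roll for 255.4 : -0.0068 rad; in steps of .14: 0.0483964944910493
```

```bash
python3 -m creep '{"jaw":[-1,-1,-1,-1,-1,-1,-1,-1,-1,-1],"translation":[[0.02,-0.017,0],[0.03,-0.0176,0],[0.03,0,0],[0.03,0,0],[0.03,0,0],[0.02,0,0],[0.02,0,0],[0,0,0],[0,0,0],[0,0,0]],"roll":[-0.007,0,0,0,0,0,0,0,0,0]}'
python3 - <<'E'
from go import *
go([.52,-.0327,.128],75.4)
c=capture("side"); save("side2.png",c["image"],(160,120,340,300),4)
c=capture("top"); save("top2.png",c["image"],(160,180,300,320),4)
E
```

```text
time_s: 5.3
tcp_pos: [0.5204, -0.0324, 0.1678]
eef_rot: [-159.0, 89.9, 6.4]
contact_force: [0.3, -0.5, 0.6]
gripper_width: 0.0875
tool shift [0.0398 0.0004 0.0004]
roll for 75.4 : -3.1405 rad; in steps of .14: 22.432085985013696
roll for 255.4 : 0.0011 rad; in steps of .14: 0.007861540627683225
```

View pics/side2.png

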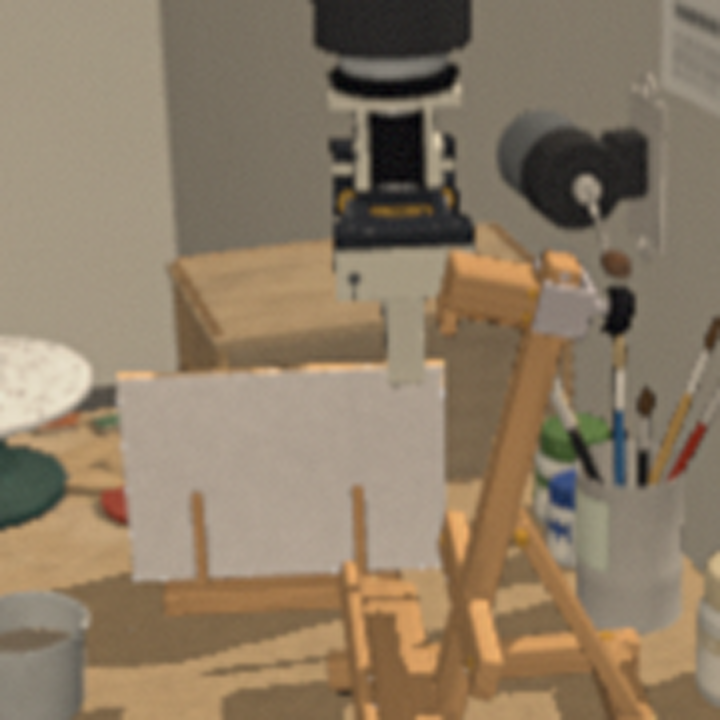

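View pics/top2.png

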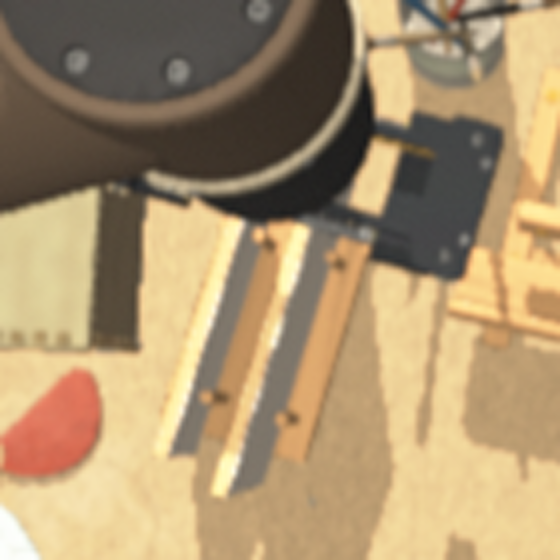

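```bash
python3 -m creep '{"jaw":[-1,-1,-1,1,1,1,1,1,1,1],"translation":[[0.015,0,0],[0.015,0,0],[0.01,0,0],[0,0,0],[0,0,0],[0,0,0],[0,0,0],[0,0,0],[0,0,0],[0,0,0]],"roll":[0,0,0,0,0,0,0,0,0,0]}' 45; python3 st.py
```

```text
time_s: 6.4
tcp_pos: [0.5196, -0.0326, 0.1267]
eef_rot: [-145.6, 90.0, 19.9]
contact_force: [-0.4, -0.6, -0.6]
gripper_width: 0.037
t 6.4 tcp [ 0.5196 -0.0326  0.1267] F [-0.39 -0.6  -0.61] w 0.037
j [ 18.   11.3 -26.5  -0.  -52.2  57.4]
[[ 0.    -0.251 -0.968]
 [ 0.    -0.968  0.251]
 [-1.    -0.    -0.   ]] yawY -104.54
```

```bash
python3 -m creep '{"jaw":[1,1,1,1,1,1,1,1,1,1],"translation":[[0,0,0],[0,0,0],[0,0,0],[0,0,0],[0,0,0],[0,0,0],[0,0,0],[0,0,0],[-0.005,0,0],[-0.005,0,0]],"roll":[0,0,0,0,0,0,0,0,0,0]}'; python3 st.py
```

```text
time_s: 7.4
tcp_pos: [0.5194, -0.0326, 0.1367]
eef_rot: [22.0, 90.0, -172.6]
contact_force: [1.2, 0.6, -0.8]
gripper_width: 0.0089
t 7.4 tcp [ 0.5194 -0.0326  0.1367] F [ 1.16  0.65 -0.82] w 0.0089
j [ 18.   10.6 -25.8  -0.  -53.6  57.4]
[[-0.    -0.251 -0.968]
 [-0.    -0.968  0.251]
 [-1.     0.     0.   ]] yawY -104.54
```

```bash
python3 -m creep '{"jaw":[1,1,1,1,1,1,1,1,1,1],"translation":[[-0.01,0,0],[-0.015,0,0],[-0.015,0,0],[-0.015,0,0],[-0.015,0,0],[-0.015,0,0],[-0.015,0,0],[-0.015,0,0],[-0.01,0,0],[0,0,0]],"roll":[0,0,0,0,0,0,0,0,0,0]}'; python3 st.py;  python3 - <<'E'
from h import *
c=capture("side"); save("side3.png",c["image"],(140,80,340,300),3)
c=capture("top"); save("top3.png",c["image"],(160,160,380,340),3.4)
E
```

```text
time_s: 8.4
tcp_pos: [0.5203, -0.0325, 0.2635]
eef_rot: [-154.4, 89.8, 11.1]
contact_force: [-0.2, -1.1, -1.8]
gripper_width: 0.0083
t 8.4 tcp [ 0.5203 -0.0325  0.2635] F [-0.21 -1.08 -1.83] w 0.0083
j [ 18.    4.5 -15.3   0.  -70.   57.4]
[[ 0.003 -0.251 -0.968]
 [ 0.001 -0.968  0.251]
 [-1.    -0.001 -0.003]] yawY -104.53
```

View pics/side3.png

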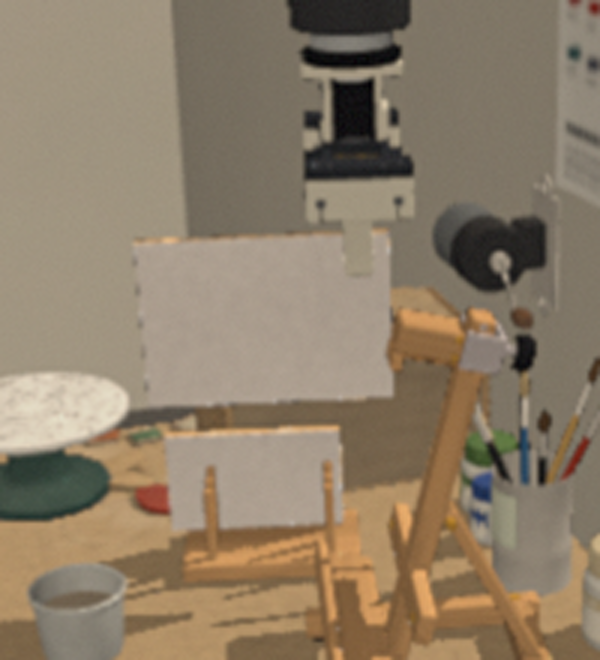

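View pics/top3.png

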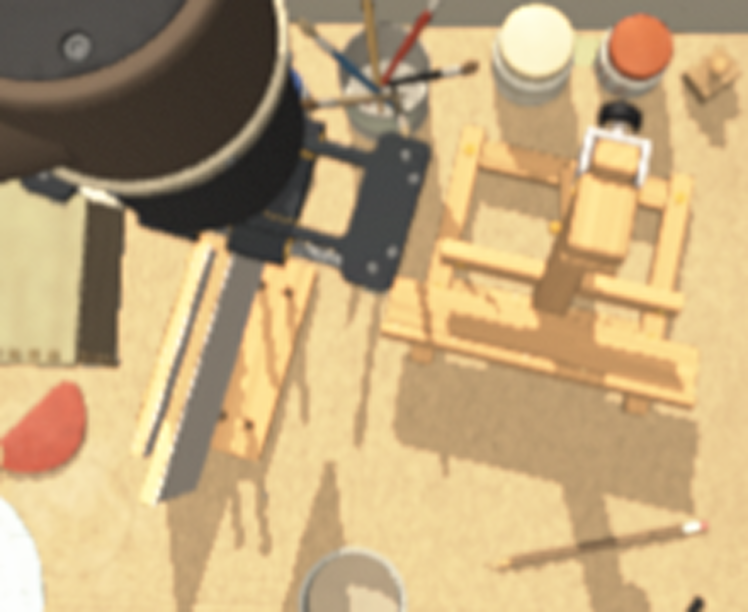

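```bash
python3 -m creep '{"jaw":[1,1,1,1,1,1,1,1,1,1],"translation":[[0,0.004,0.016],[0,0.006,0.024],[0,0.006,0.024],[0,0.006,0.023],[0,0,0],[0,0,0],[0,0,0],[0,0,0],[0,0,0],[0,0,0]],"roll":[0,0,0,0.05,0.1,0.1,0.1,0.1,0.1,0.1]}' && python3 -m creep '{"jaw":[1,1,1,1,1,1,1,1,1,1],"translation":[[0,0,0],[0,0,0],[0,0,0],[0,0,0],[0,0,0],[0,0,0],[0,0,0],[0,0,0],[0,0,0],[0,0,0]],"roll":[0.1,0.1,0.1,0.1,0.1,0.1,0.1,0.1,0.0695,0]}'; python3 st.py
python3 - <<'E'
from go import *
pe=np.array([.4765,-.226]);y=np.radians(-11.6)
def ez(x,yy): return pe+[np.cos(y)*x-np.sin(y)*yy,np.sin(y)*x+np.cos(y)*yy]
for x in (-.05,-.024): print(x,ez(x,-.075)); go([*ez(x,-.075),.2635],168.4)
c=capture("side"); save("side4.png",c["image"],(140,80,340,300),3)
c=capture("top"); save("top4.png",c["image"],(160,160,380,340),3.4)
E
```

```text
time_s: 9.5
tcp_pos: [0.4292, -0.0321, 0.2606]
eef_rot: [65.8, 89.9, -166.2]
contact_force: [0.8, 0.1, -0.8]
gripper_width: 0.0085
time_s: 10.5
tcp_pos: [0.4293, -0.0322, 0.2607]
eef_rot: [115.8, 89.9, -165.9]
contact_force: [-0.5, 0.1, -1.3]
gripper_width: 0.0088
t 10.5 tcp [ 0.4293 -0.0322  0.2607] F [-0.46  0.06 -1.28] w 0.0088
j [ 22.2  -4.7 -24.8  -0.  -70.  -33.8]
[[-0.002 -0.979  0.202]
 [-0.     0.202  0.979]
 [-1.     0.002 -0.001]] yawY 168.34
-0.05 [ 0.41244039 -0.28941425]
tool shift [-0.0027 -0.0355 -0.2553]
roll for 168.4 : -0.0011 rad; in steps of .14: 0.00806408949079726
roll for 348.4 : 3.1405 rad; in steps of .14: 22.43188343615058
-0.024 [ 0.43790935 -0.29464227]
tool shift [-0.0027 -0.0615 -0.2553]
roll for 168.4 : -0.0011 rad; in steps of .14: 0.00806408949079726
roll for 348.4 : 3.1405 rad; in steps of .14: 22.43188343615058
```

View pics/side4.png

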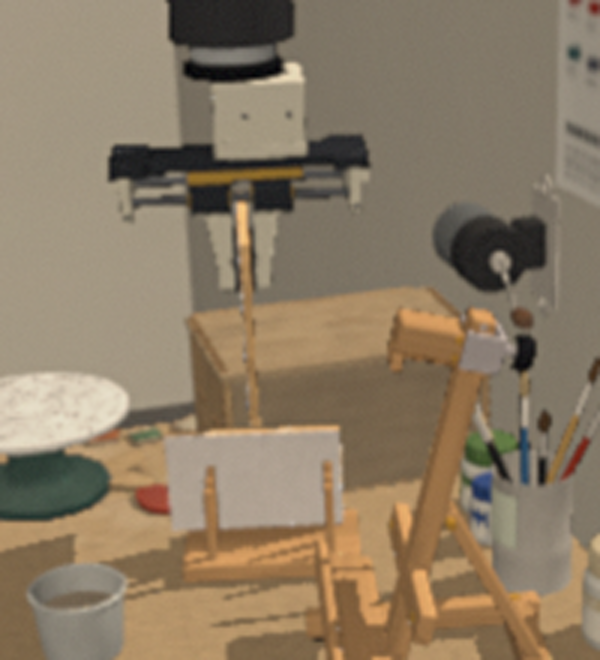

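View pics/top4.png

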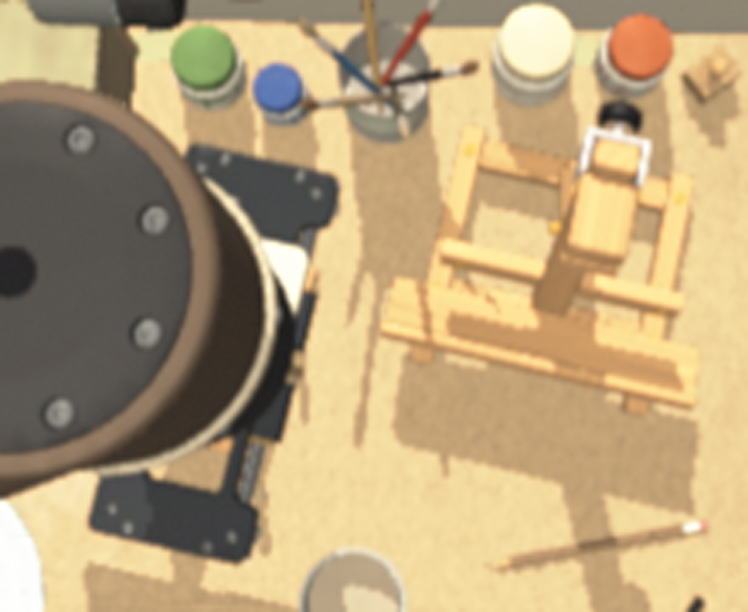

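```bash
python3 -m creep '{"jaw":[1,1,1,1,1,1,1,1,1,1],"translation":[[0,0,-0.02],[0,0,-0.03],[0,0,-0.03],[0,0,-0.03],[0,-0.005,-0.03],[0,-0.01,-0.03],[0,-0.01,-0.03],[0,-0.0105,-0.03],[0,0,-0.02],[0,0,-0.0053]],"roll":[0,0,0,0,0,0,0,0,0,0]}'; python3 st.py
python3 - <<'E'
from h import *
c=capture("side"); save("side5.png",c["image"],(220,80,340,340),2.3);np.save("side5.npy",c,allow_pickle=True)
c=capture("top"); save("top5.png",c["image"],(240,160,400,320),3.4);np.save("top5.npy",c,allow_pickle=True)
E
```

```text
time_s: 11.6
tcp_pos: [0.4127, -0.2909, 0.2607]
eef_rot: [94.2, 89.9, 172.6]
contact_force: [0.1, -0.2, -1.3]
gripper_width: 0.0091
t 11.6 tcp [ 0.4127 -0.2909  0.2607] F [ 0.11 -0.17 -1.34] w 0.0091
j [-12.8   3.1 -17.2   0.  -69.8   1.2]
[[-0.002 -0.979  0.201]
 [ 0.     0.201  0.979]
 [-1.     0.002 -0.   ]] yawY 168.38
```

View pics/side5.png

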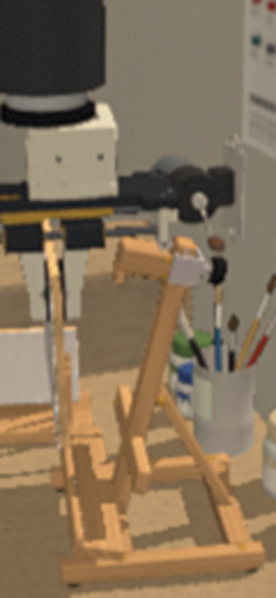

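View pics/top5.png

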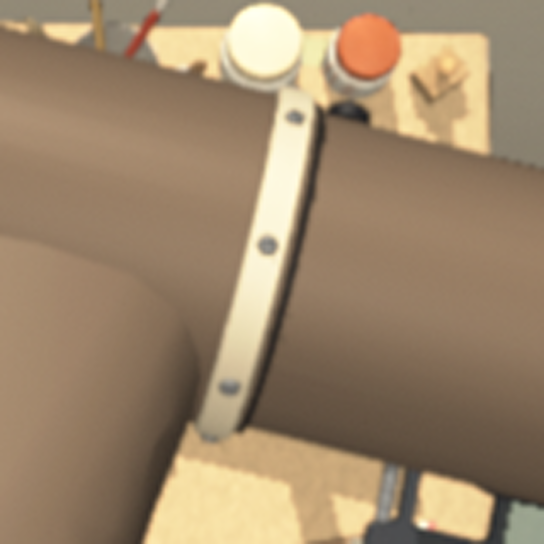

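Run:
```python
from go import *
pe=np.array([.4765,-.226]);y=np.radians(-11.6)
def ez(x,yy): return pe+[np.cos(y)*x-np.sin(y)*yy,np.sin(y)*x+np.cos(y)*yy]
go([*ez(-.02,-.075),.185],168.4)
```

```text
tool shift [ 0.076  -0.0296  0.0002]
roll for 168.4 : -0.0005 rad; in steps of .14: 0.0033334331744793717
roll for 348.4 : 3.1411 rad; in steps of .14: 22.436614092466904
```

```bash
python3 -m creep '{"jaw":[1,1,1,1,1,1,1,1,1,1],"translation":[[0,-0.01,0],[0,-0.01,0],[0,-0.0096,0],[0.012,0,0],[0.013,0,0],[0.013,0,0],[0.013,0,0],[0.013,0,0],[0.012,0,0],[0,0,0]],"roll":[0,0,0,0,0,0,0,0,0,0]}'; python3 st.py
python3 - <<'E'
from h import *
c=capture("side"); save("side6.png",c["image"],(220,120,340,340),2.7);np.save("side6.npy",c,allow_pickle=True)
E
```

```text
time_s: 12.7
tcp_pos: [0.4411, -0.2948, 0.1834]
eef_rot: [80.3, 89.8, 158.7]
contact_force: [-1.2, 0.3, -1.5]
gripper_width: 0.0091
t 12.7 tcp [ 0.4411 -0.2948  0.1834] F [-1.15  0.3  -1.48] w 0.0091
j [-12.6   9.  -20.9  -0.  -60.2   1. ]
[[-0.003 -0.979  0.202]
 [ 0.001  0.202  0.979]
 [-1.     0.003  0.001]] yawY 168.37
```

View pics/side6.png

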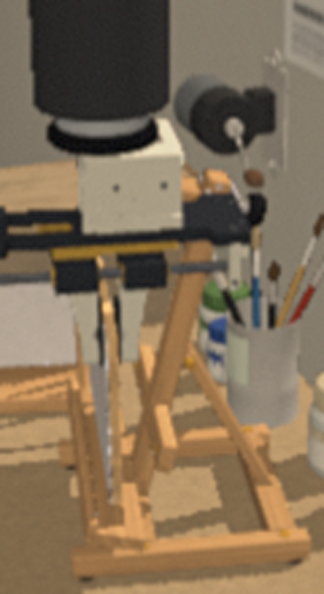

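Run:
```python
from h import *
c=np.load("side6.npy",allow_pickle=True).item()
save("z6.png",c["image"],(240,220,300,330),7)
```

```text
(no output)
```

View pics/z6.png

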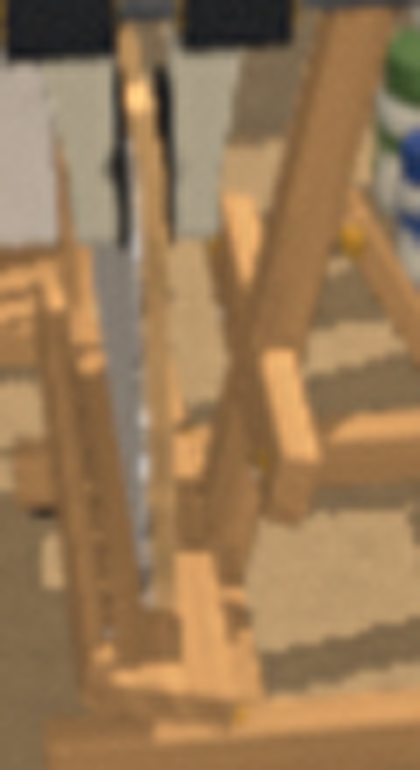

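```bash
python3 -m creep '{"jaw":[1,1,1,1,1,1,1,1,1,1],"translation":[[0.003,0,0],[0.003,0,0],[0.002,0,0],[0.002,0,0],[0.001,0,0],[0.001,0,0],[0,0,0],[0,0,0],[0,0,0],[0,0,0]],"roll":[0,0,0,0,0,0,0,0,0,0]}'; python3 st.py
```

```text
time_s: 13.75
tcp_pos: [0.4423, -0.2952, 0.1736]
eef_rot: [-83.4, 90.0, -5.0]
contact_force: [-0.9, -0.5, -0.4]
gripper_width: 0.0088
t 13.75 tcp [ 0.4423 -0.2952  0.1736] F [-0.88 -0.48 -0.36] w 0.0088
j [-12.6   9.5 -21.7  -0.  -58.8   1. ]
[[ 0.    -0.98   0.201]
 [-0.     0.201  0.98 ]
 [-1.    -0.     0.   ]] yawY 168.4
```

```bash
python3 -m creep '{"jaw":[1,1,1,1,1,1,1,1,1,1],"translation":[[0.001,0,0],[0.001,0,0],[0,0,0],[0,0,0],[0,0,0],[0,0,0],[0,0,0],[0,0,0],[0,0,0],[0,0,0]],"roll":[0,0,0,0,0,0,0,0,0,0]}'
python3 - <<'E'
from h import *
s=capture("side"); save("z7.png",s["image"],(240,220,300,330),7)
for i in range(3): print(get_state()["contact_force"].round(1))
E
```

```text
time_s: 14.75
tcp_pos: [0.4423, -0.2952, 0.1716]
eef_rot: [-87.0, 90.0, -8.6]
contact_force: [0.8, 0.6, -1.4]
gripper_width: 0.0086
[-0.5 -0.2 -1.7]
[-0.5 -0.2 -1.7]
[-0.5 -0.2 -1.7]
```

View pics/z7.png

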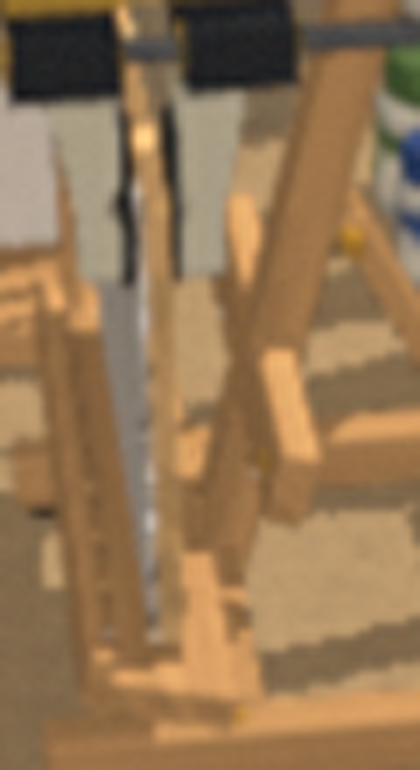

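Nearly down (foot at about (155,645) in the crop, ledge just below). A few more small steps.

```bash
python3 -m creep '{"jaw":[1,1,1,1,1,1,1,1,1,1],"translation":[[0.001,0,0],[0.001,0,0],[0.001,0,0],[0,0,0],[0,0,0],[0,0,0],[0,0,0],[0,0,0],[0,0,0],[0,0,0]],"roll":[0,0,0,0,0,0,0,0,0,0]}'; python3 st.py
```

```text
time_s: 15.8
tcp_pos: [0.4423, -0.2952, 0.1686]
eef_rot: [-134.7, 90.0, -56.3]
contact_force: [-0.1, -0.1, -1.2]
gripper_width: 0.0089
t 15.8 tcp [ 0.4423 -0.2952  0.1686] F [-0.08 -0.12 -1.18] w 0.0089
j [-12.6   9.8 -22.1   0.  -58.1   1. ]
[[ 0.    -0.98   0.201]
 [-0.     0.201  0.98 ]
 [-1.    -0.    -0.   ]] yawY 168.4
```

```bash
python3 -m creep '{"jaw":[1,1,1,1,1,1,1,1,1,1],"translation":[[0.001,0,0],[0,0,0],[0.001,0,0],[0,0,0],[0,0,0],[0,0,0],[0,0,0],[0,0,0],[0,0,0],[0,0,0]],"roll":[0,0,0,0,0,0,0,0,0,0]}'
python3 - <<'E'
from h import *
s=capture("side"); save("z8.png",s["image"],(240,220,300,330),7)
E
```

```text
time_s: 16.8
tcp_pos: [0.4423, -0.2953, 0.1666]
eef_rot: [-111.9, 90.0, -33.5]
contact_force: [-0.2, -0.4, 0.8]
gripper_width: 0.0085
```

View pics/z8.png

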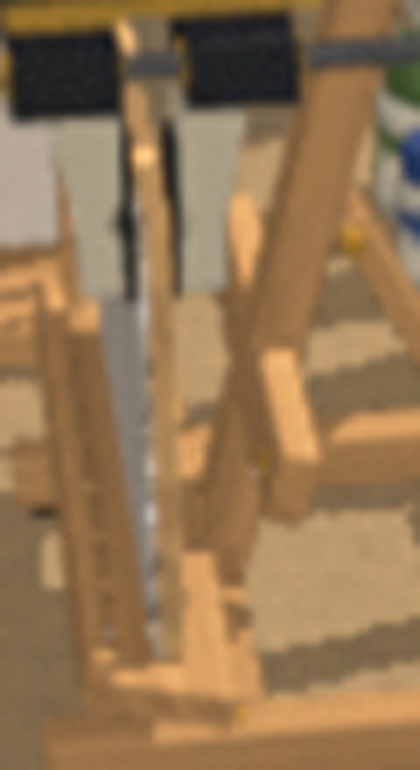

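```bash
python3 -m creep '{"jaw":[1,1,1,1,1,1,1,1,1,1],"translation":[[0,-0.002,0],[0.0005,-0.002,0],[0.0005,-0.002,0],[0.0005,-0.002,0],[0.0005,-0.002,0],[0.0005,-0.002,0],[0,0,0],[0,0,0],[0,0,0],[0,0,0]],"roll":[0,0,0,0,0,0,0,0,0,0]}'; python3 st.py
python3 - <<'E'
from st import *
s=get_state(); y=np.radians(-11.6); d=s["tcp_pos"][:2]-[.4765,-.226]; print("easel xy",np.cos(y)*d[0]+np.sin(y)*d[1],-np.sin(y)*d[0]+np.cos(y)*d[1])
s=capture("side"); save("z9.png",s["image"],(240,220,300,330),7)
E
```

```text
time_s: 17.85
tcp_pos: [0.4539, -0.2976, 0.1641]
eef_rot: [-72.7, 90.0, 5.6]
contact_force: [-1.5, 0.8, -1.0]
gripper_width: 0.0086
t 17.85 tcp [ 0.4539 -0.2976  0.1641] F [-1.48  0.75 -0.98] w 0.0086
j [-12.6  11.1 -21.1  -0.  -57.8   1. ]
[[ 0.    -0.98   0.201]
 [ 0.     0.201  0.98 ]
 [-1.    -0.     0.   ]] yawY 168.39
easel xy -0.00771143937894697 -0.07469240208538945
```

View pics/z9.png

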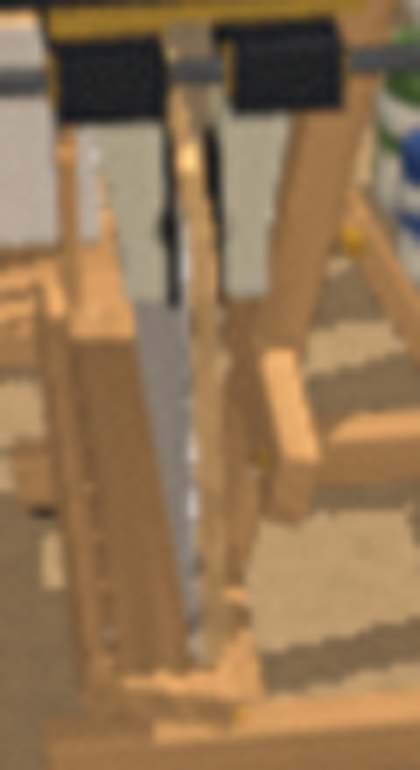

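```bash
python3 -m creep '{"jaw":[0.7,0.7,0.7,0.6,0.5,0.4,0.32,0.32,0.32,0.32],"translation":[[0,0,0],[0,0,0],[0,0,0],[0,0,0],[0,0,0],[0,0,0],[0,0,0],[0,0,0],[0,0,0],[0,0,0]],"roll":[0,0,0,0,0,0,0,0,0,0]}'
python3 - <<'E'
from h import *
s=capture("side"); save("z10.png",s["image"],(230,160,310,330),3.5)
E
```

```text
time_s: 18.9
tcp_pos: [0.454, -0.2976, 0.1641]
eef_rot: [163.4, 90.0, -118.2]
contact_force: [0.1, 0.2, 0.3]
gripper_width: 0.0298
```

View pics/z10.png

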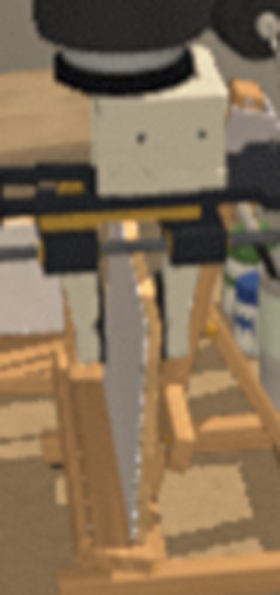

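```bash
python3 -m creep '{"jaw":[0.32,0.32,0.32,0.32,0.32,0.32,0.32,0.32,0.32,0.32],"translation":[[0,-0.003,0],[0,-0.004,0],[0,-0.004,0],[0,-0.004,0],[0,-0.004,0],[0,-0.004,0],[0,-0.004,0],[0,-0.004,0],[0,-0.003,0],[0,-0.002,0]],"roll":[0,0,0,0,0,0,0,0,0,0]}'
python3 - <<'E'
from h import *
s=capture("side"); save("z11.png",s["image"],(230,160,310,330),3.5)
s=capture("top"); save("t11.png",s["image"],(240,160,400,320),3.5)
E
```

```text
time_s: 19.95
tcp_pos: [0.4895, -0.3049, 0.164]
eef_rot: [102.6, 90.0, -179.0]
contact_force: [0.9, -0.5, 0.1]
gripper_width: 0.0301
```

View pics/z11.png

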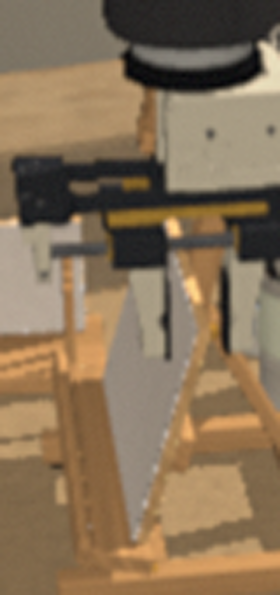

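View pics/t11.png

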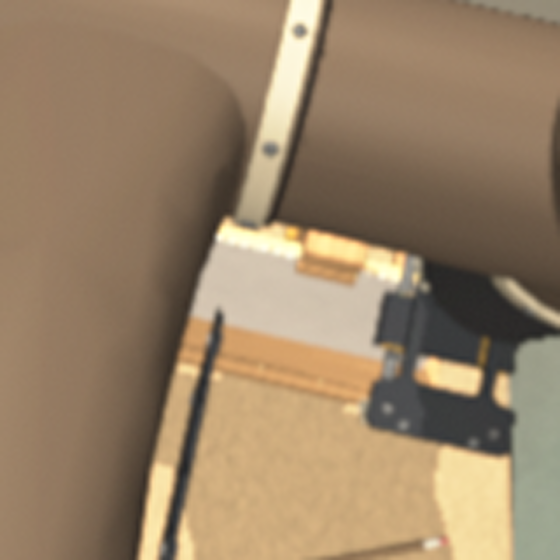

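```bash
python3 -m creep '{"jaw":[0,-0.2,-0.4,-0.6,-0.6,-0.6,-0.6,-0.6,-0.6,-0.6],"translation":[[0,0,0],[0,0,0],[0,0,0],[0,0,0],[0,0,0],[0,0,0],[-0.01,0,0],[-0.02,0,0],[-0.03,0,0],[-0.03,0,0]],"roll":[0,0,0,0,0,0,0,0,0,0]}'
python3 - <<'E'
from h import *
s=capture("side"); save("z12.png",s["image"],(220,120,340,340),2.7); np.save("side12.npy",s,allow_pickle=True)
E
```

```text
time_s: 21.05
tcp_pos: [0.489, -0.3049, 0.2556]
eef_rot: [122.6, 90.0, -159.0]
contact_force: [1.6, 0.2, 0.3]
gripper_width: 0.0703
```

View pics/z12.png

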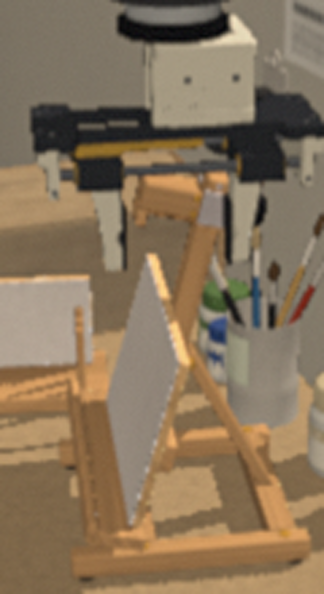

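```bash
python3 -m creep '{"jaw":[1,1,1,1,1,1,1,1,1,1],"translation":[[-0.03,0,0],[-0.04,0,0],[-0.04,0,0],[0,0,0],[0,0,0],[0,0,0],[0,0,0],[0,0,0],[0,0,0],[0,0,0]],"roll":[0,0,0,0.14,0.14,0.14,0.14,0.14,0.14,0.14]}'; python3 st.py
cat > bov.py <<'E'
from fit import *
import sys
def bov(c,name,box,s,pe,xyz=(-.0045,0,0)):
    im=cv2.resize(c["image"][box[1]:box[3],box[0]:box[2]],None,fx=s,fy=s,interpolation=cv2.INTER_CUBIC)
    o,Rb=eb(pe)
    for x,col in ((-4.5,(255,0,0)),(4.5,(0,0,255))):
        P=np.array([(x,100,0),(x,100,140),(x,-100,140),(x,-100,0),(x,100,0)])/1000+xyz
        q=((proj(c,P@Rb.T+o)-[box[0],box[1]]+.5)*s-.5).round().astype(int); cv2.polylines(im,[q],False,col,1)
    cv2.imwrite("pics/"+name,im[:,:,::-1])
if __name__=="__main__":
    n=sys.argv[1]; pe=[.4765,-.226,-.2025,.213]
    s=capture("side"); np.save("sideL.npy",s,allow_pickle=True); bov(s,f"bs{n}.png",(230,150,330,330),4,pe)
    s=capture("top"); np.save("topL.npy",s,allow_pickle=True); bov(s,f"bt{n}.png",(260,170,390,300),4.5,pe)
E
python3 bov.py 1
```

```text
time_s: 22.1
tcp_pos: [0.4892, -0.3049, 0.3647]
eef_rot: [-46.5, 90.0, -24.6]
contact_force: [-0.4, 0.3, 0.4]
gripper_width: 0.0008
t 22.1 tcp [ 0.4892 -0.3049  0.3647] F [-0.44  0.33  0.38] w 0.0008
j [-12.5   7.9   1.5   0.  -83.5 -55.6]
[[ 0.001 -0.373  0.928]
 [-0.     0.928  0.373]
 [-1.    -0.     0.   ]] yawY 111.92
```

View pics/bs1.png

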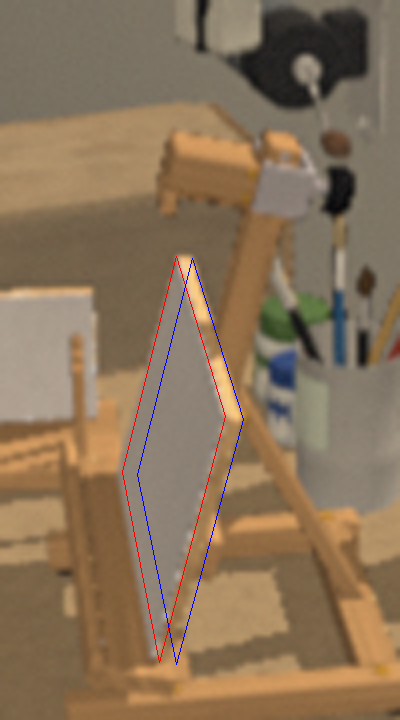

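View pics/bt1.png

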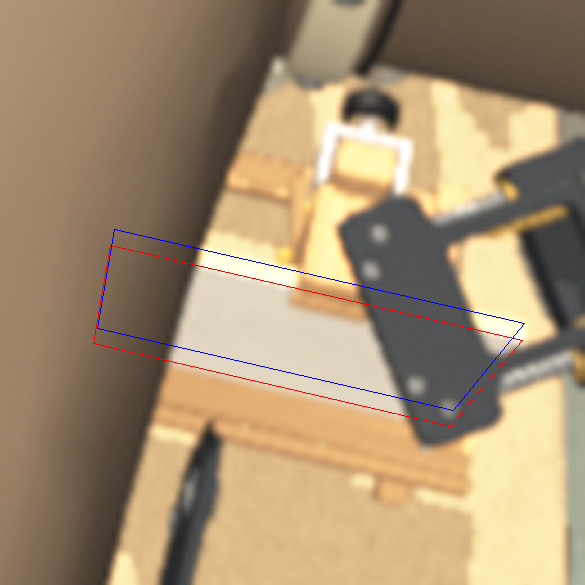

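Run:
```python
from go import *
from fit import eb
o,Rb=eb([.4765,-.226,-.2025])
for s in (.235,.213,.14):
  p=o+Rb@[-.027,0,s+.024]; p[2]+=.0095*np.tan(.25)
  print(s,p)
p=o+Rb@[-.027,0,.237]; go([p[0],p[1],p[2]+.03],78.4)
```

```text
0.235 [ 0.51364223 -0.23362582  0.31205397]
0.213 [ 0.50831055 -0.23253116  0.2907379 ]
0.14 [ 0.4906191  -0.22889885  0.22000729]
tool shift [0.0464 0.0598 0.0449]
roll for 78.4 : 0.5887 rad; in steps of .14: 4.204667979984841
roll for 258.4 : -2.5529 rad; in steps of .14: 18.235279545656535
```

```bash
python3 -m creep '{"jaw":[1,1,1,1,1,1,1,1,1,1],"translation":[[0,0.02,0.015],[0,0.02,0.015],[0,0.0198,0.0149],[0,0,0],[0,0,0],[0,0,0],[0,0,0],[0,0,0],[0.02,0,0],[0.02,0,0]],"roll":[0,0,0,0.14,0.14,0.14,0.14,0.028,0,0]}' 30; python3 st.py
python3 - <<'E'
from h import *
s=capture("side"); save("z13.png",s["image"],(230,110,340,250),5)
s=capture("top"); save("t13.png",s["image"],(260,130,400,270),4)
E
```

```text
time_s: 23.2
tcp_pos: [0.5085, -0.2326, 0.3243]
eef_rot: [4.2, 89.9, -6.9]
contact_force: [0.2, -0.6, -0.8]
gripper_width: 0.0003
t 23.2 tcp [ 0.5085 -0.2326  0.3243] F [ 0.18 -0.58 -0.8 ] w 0.0003
j [ -4.5   6.7  -5.    0.  -78.2 -96.6]
[[ 0.002  0.192  0.981]
 [-0.     0.981 -0.192]
 [-1.     0.     0.002]] yawY 78.92
```

View pics/z13.png

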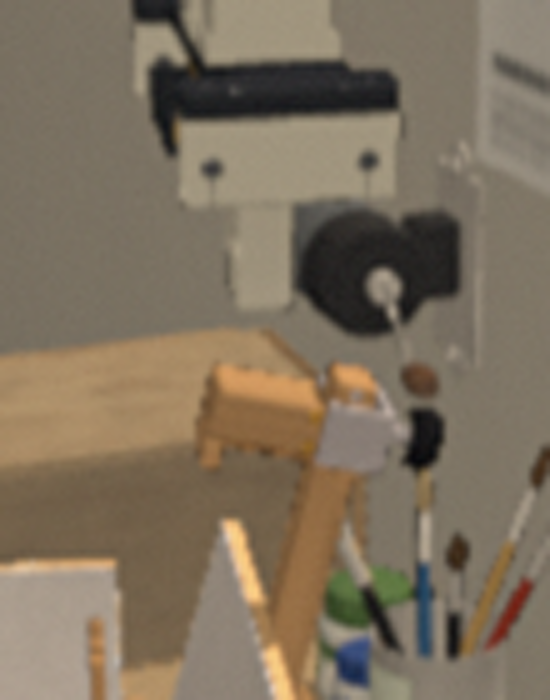

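View pics/t13.png

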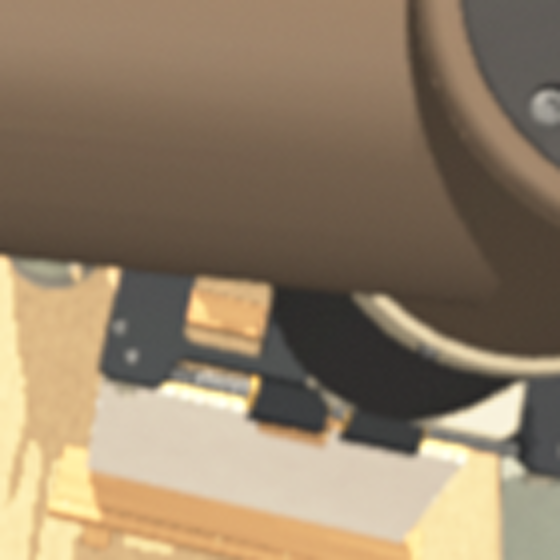

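```bash
python3 -m creep '{"jaw":[1,1,1,1,1,1,1,1,1,1],"translation":[[0.008,0,0],[0.008,0,0],[0.006,0,0],[0.003,0,0],[0.001,0,0],[0.001,0,0],[0.001,0,0],[0.001,0,0],[0,0,0],[0,0,0]],"roll":[0.01,0,0,0,0,0,0,0,0,0]}'
python3 - <<'E'
from h import *
s=capture("side"); save("z14.png",s["image"],(230,110,340,250),5)
E
```

```text
time_s: 24.3
tcp_pos: [0.5082, -0.2325, 0.2952]
eef_rot: [-16.3, 90.0, -28.3]
contact_force: [-0.4, 0.3, 0.4]
gripper_width: 0.0003
```

View pics/z14.png

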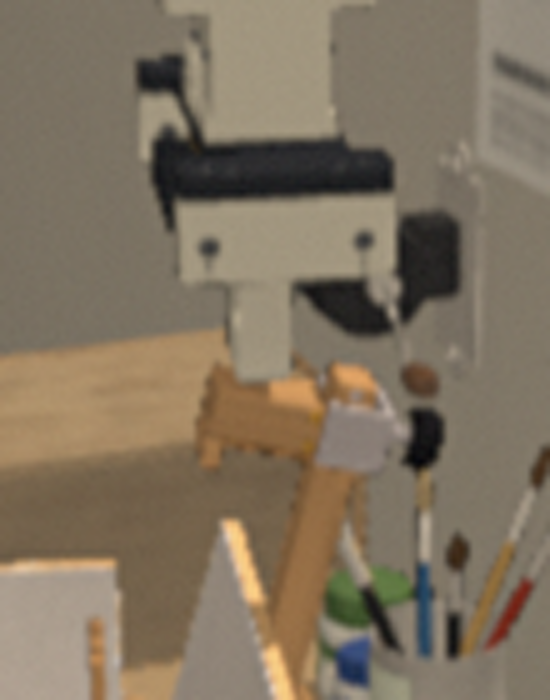

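```bash
python3 -m creep '{"jaw":[1,1,1,1,1,1,1,1,1,1],"translation":[[0.001,0,0],[0.001,0,0],[0.001,0,0],[0.001,0,-0.0002],[0.001,0,-0.0003],[0.001,0,-0.0003],[0.001,0,-0.0003],[0.001,0,-0.0003],[0.001,0,-0.0003],[0.001,0,-0.0003]],"roll":[0,0,0,0,0,0,0,0,0,0]}'; python3 st.py
```

```text
time_s: 25.35
tcp_pos: [0.5063, -0.2321, 0.285]
eef_rot: [-12.3, 90.0, -24.3]
contact_force: [0.1, 0.4, 1.6]
gripper_width: 0.0003
t 25.35 tcp [ 0.5063 -0.2321  0.285 ] F [0.11 0.41 1.64] w 0.0003
j [ -4.5   7.5  -9.1   0.  -73.4 -97.5]
[[ 0.     0.208  0.978]
 [-0.     0.978 -0.208]
 [-1.    -0.     0.   ]] yawY 77.98
```

```bash
python3 -m creep '{"jaw":[1,1,1,1,1,1,1,1,1,1],"translation":[[0.002,0,-0.0005],[0.003,0,-0.0008],[0.003,0,-0.0008],[0.003,0,-0.0008],[0.003,0,-0.0008],[0.003,0,-0.0008],[0.003,0,-0.0008],[0.003,0,-0.0008],[0.003,0,-0.0008],[0.002,0,-0.0005]],"roll":[0,0,0,0,0,0,0,0,0,0]}'; python3 st.py;python3 - <<'E'
from h import *
s=capture("side"); save("z15.png",s["image"],(230,110,340,250),5)
E
```

```text
time_s: 26.35
tcp_pos: [0.499, -0.2306, 0.2568]
eef_rot: [-27.1, 90.0, -39.1]
contact_force: [1.8, -1.1, 2.1]
gripper_width: 0.0004
t 26.35 tcp [ 0.499  -0.2306  0.2568] F [ 1.82 -1.07  2.1 ] w 0.0004
j [ -4.4   7.7 -12.6   0.  -69.8 -97.6]
[[ 0.     0.208  0.978]
 [-0.     0.978 -0.208]
 [-1.    -0.     0.   ]] yawY 77.98
```

View pics/z15.png

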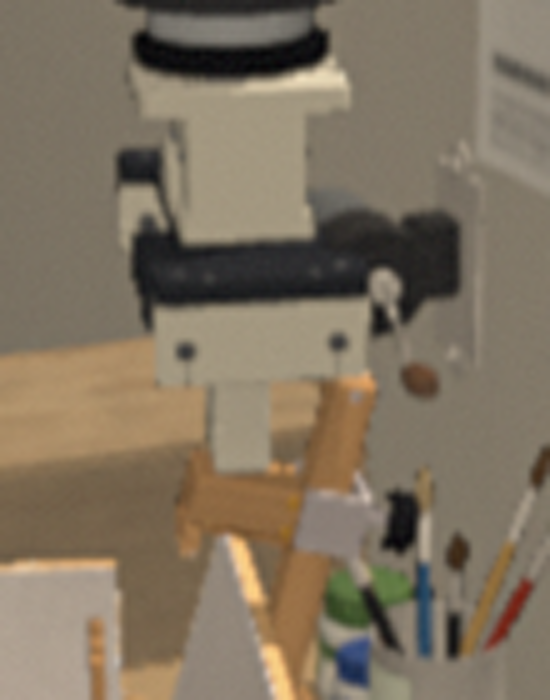

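```bash
python3 -m creep '{"jaw":[1,1,1,1,1,1,1,1,1,1],"translation":[[0.002,0,-0.0008],[0.003,0,-0.0011],[0.003,0,-0.0011],[0.003,0,-0.0011],[0.003,0,-0.0011],[0.003,0,-0.0011],[0.002,0,-0.0008],[0.002,0,-0.0008],[0.001,0,-0.0003],[0,0,0]],"roll":[0,0,0,0,0,0,0,0,0,0]}'; python3 st.py;python3 - <<'E'
from h import *
s=capture("side"); save("z16.png",s["image"],(230,130,320,250),6)
E
```

```text
time_s: 27.4
tcp_pos: [0.4908, -0.2288, 0.2349]
eef_rot: [178.0, 90.0, 166.0]
contact_force: [0.7, -1.2, 1.0]
gripper_width: 0.0005
t 27.4 tcp [ 0.4908 -0.2288  0.2349] F [ 0.7  -1.22  1.01] w 0.0005
j [ -4.3   7.7 -15.5  -0.  -66.9 -97.8]
[[-0.     0.208  0.978]
 [ 0.     0.978 -0.208]
 [-1.     0.    -0.   ]] yawY 77.98
```

View pics/z16.png

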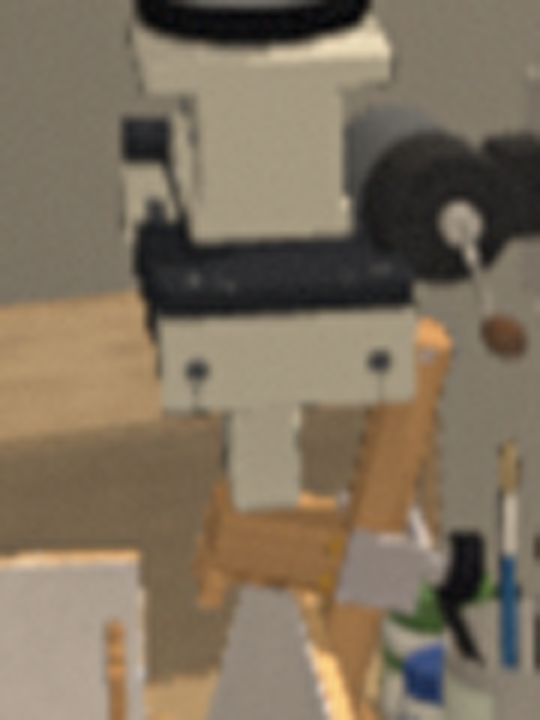

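```bash
python3 -m creep '{"jaw":[1,1,1,1,1,1,1,1,1,1],"translation":[[0.001,0,-0.0003],[0.001,0,-0.0003],[0.001,0,-0.0003],[0.001,0,-0.0003],[0.001,0,-0.0003],[0.001,0,-0.0003],[0.001,0,-0.0003],[0.001,0,-0.0003],[0.0005,0,0],[0,0,0]],"roll":[0,0,0,0,0,0,0,0,0,0]}'; python3 st.py
```

```text
time_s: 28.45
tcp_pos: [0.4886, -0.2283, 0.2265]
eef_rot: [179.3, 90.0, 167.3]
contact_force: [1.5, -0.7, 1.4]
gripper_width: 0.0006
t 28.45 tcp [ 0.4886 -0.2283  0.2265] F [ 1.49 -0.69  1.35] w 0.0006
j [ -4.2   7.8 -16.5  -0.  -65.8 -97.8]
[[-0.     0.208  0.978]
 [ 0.     0.978 -0.208]
 [-1.     0.    -0.   ]] yawY 77.98
```

```bash
python3 -m creep '{"jaw":[1,1,1,1,1,1,1,1,1,1],"translation":[[0.0005,0,-0.0001],[0,0,0],[0.0005,0,-0.0001],[0,0,0],[0.0005,0,-0.0001],[0,0,0],[0.0005,0,-0.0001],[0,0,0],[0,0,0],[0,0,0]],"roll":[0,0,0,0,0,0,0,0,0,0]}'; python3 st.py
python3 - <<'E'
from h import *
s=capture("side"); save("z17.png",s["image"],(250,190,310,240),10)
print(get_state()["contact_force"])
E
```

```text
time_s: 29.45
tcp_pos: [0.4882, -0.2282, 0.2245]
eef_rot: [172.5, 90.0, 160.5]
contact_force: [0.9, 0.8, 1.3]
gripper_width: 0.0002
t 29.45 tcp [ 0.4882 -0.2282  0.2245] F [0.92 0.8  1.34] w 0.0002
j [ -4.2   7.8 -16.7  -0.  -65.5 -97.8]
[[-0.     0.208  0.978]
 [ 0.     0.978 -0.208]
 [-1.     0.    -0.   ]] yawY 77.99
[ 0.64161818 -0.03904303  1.90228742]
```

View pics/z17.png

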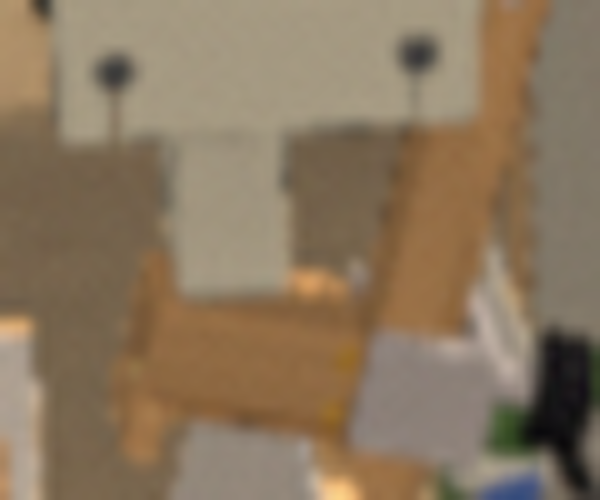

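```bash
python3 -m creep '{"jaw":[1,1,1,1,1,1,1,1,1,1],"translation":[[0.0005,0,-0.0001],[0,0,0],[0.0005,0,-0.0001],[0,0,0],[0.0005,0,-0.0001],[0,0,0],[0,0,0],[0,0,0],[0,0,0],[0,0,0]],"roll":[0,0,0,0,0,0,0,0,0,0]}'; python3 st.py; python3 -m creep '{"jaw":[1,1,1,1,1,1,1,1,1,1],"translation":[[0.0005,0,-0.0001],[0,0,0],[0,0,0],[0.0005,0,-0.0001],[0,0,0],[0,0,0],[0,0,0],[0,0,0],[0,0,0],[0,0,0]],"roll":[0,0,0,0,0,0,0,0,0,0]}'
```

```text
time_s: 30.5
tcp_pos: [0.4879, -0.2282, 0.223]
eef_rot: [179.0, 90.0, 167.0]
contact_force: [-0.4, -0.0, 1.4]
gripper_width: 0.0005
t 30.5 tcp [ 0.4879 -0.2282  0.223 ] F [-0.37 -0.    1.43] w 0.0005
j [ -4.2   7.9 -16.8  -0.  -65.3 -97.8]
[[-0.     0.208  0.978]
 [ 0.     0.978 -0.208]
 [-1.     0.    -0.   ]] yawY 77.98
time_s: 31.5
tcp_pos: [0.4877, -0.2281, 0.222]
eef_rot: [-177.0, 90.0, 171.0]
contact_force: [-0.4, 0.3, 0.9]
gripper_width: 0.0004
```

```bash
python3 -m creep '{"jaw":[1,1,1,1,1,1,1,1,1,1],"translation":[[0.0005,0,-0.0001],[0,0,0],[0,0,0],[0.0005,0,-0.0001],[0,0,0],[0,0,0],[0,0,0],[0,0,0],[0,0,0],[0,0,0]],"roll":[0,0,0,0,0,0,0,0,0,0]}'
python3 - <<'E'
from h import *
s=capture("side"); save("z18.png",s["image"],(250,190,310,240),10)
print(get_state()["contact_force"])
E
```

```text
time_s: 32.5
tcp_pos: [0.4876, -0.2282, 0.2213]
eef_rot: [-16.0, 90.0, -28.0]
contact_force: [-1.1, 0.6, 5.2]
gripper_width: 0.0004
[-2.13879699  0.98259496  5.10481582]
```

View pics/z18.png

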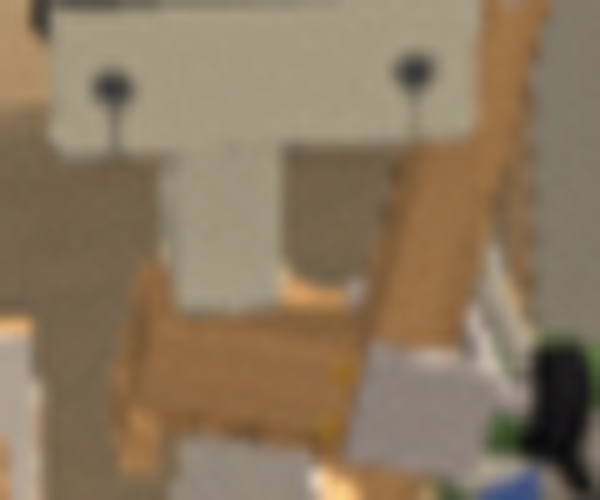

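```bash
python3 -m creep '{"jaw":[1,1,1,1,1,1,1,1,1,1],"translation":[[0.0005,0,0],[0,0,0],[0,0,0],[0,0,0],[0,0,0],[0,0,0],[0,0,0],[0,0,0],[0,0,0],[0,0,0]],"roll":[0,0,0,0,0,0,0,0,0,0]}'; python3 st.py
```

```text
time_s: 33.55
tcp_pos: [0.4877, -0.2282, 0.2212]
eef_rot: [-19.2, 90.0, -31.2]
contact_force: [-2.8, 1.6, 8.0]
gripper_width: 0.0006
t 33.55 tcp [ 0.4877 -0.2282  0.2212] F [-2.82  1.57  7.99] w 0.0006
j [ -4.2   7.9 -17.1   0.  -65.  -97.8]
[[ 0.001  0.208  0.978]
 [-0.     0.978 -0.208]
 [-1.    -0.     0.001]] yawY 77.99
```

```bash
python3 -m creep '{"jaw":[1,1,1,1,1,1,1,1,1,1],"translation":[[0.0003,0,-0.0003],[0,0,0],[0,0,0],[0.0002,0,0],[0,0,0],[0,0,0],[0,0,0],[0,0,0],[0,0,0],[0,0,0]],"roll":[0,0,0,0,0,0,0,0,0,0]}'; python3 st.py
```

```text
time_s: 34.55
tcp_pos: [0.4876, -0.2282, 0.2211]
eef_rot: [-13.2, 89.9, -25.2]
contact_force: [-2.6, 2.1, 9.3]
gripper_width: 0.0004
t 34.55 tcp [ 0.4876 -0.2282  0.2211] F [-2.61  2.11  9.32] w 0.0004
j [ -4.2   7.9 -17.1   0.  -65.  -97.8]
[[ 0.001  0.208  0.978]
 [-0.001  0.978 -0.208]
 [-1.    -0.     0.001]] yawY 78.0
```

```bash
python3 -m creep '{"jaw":[1,1,1,1,1,1,1,1,1,1],"translation":[[0.0004,0,-0.0003],[0,0,0],[0,0,0],[0.0003,0,-0.0003],[0,0,0],[0,0,0],[0,0,0],[0,0,0],[0,0,0],[0,0,0]],"roll":[0,0,0,0,0,0,0,0,0,0]}'; for i in 1 2 3; do python3 - <<'E'
from h import *
s=capture("side"); x=get_state(); print(x["contact_force"].round(2),x["tcp_pos"].round(4))
E
done
```

```text
time_s: 35.55
tcp_pos: [0.4875, -0.2282, 0.2209]
eef_rot: [-10.0, 89.8, -22.0]
contact_force: [-2.6, 0.9, 12.4]
gripper_width: 0.0008
[-1.54  3.12 11.66] [ 0.4875 -0.2282  0.2209]
[-2.79  2.2  11.95] [ 0.4875 -0.2282  0.2209]
[-2.52  1.9  11.36] [ 0.4875 -0.2282  0.2209]
```

```bash
python3 -m creep '{"jaw":[1,1,1,1,1,1,1,1,1,1],"translation":[[0.0003,0,-0.0003],[0,0,0],[0,0,0],[0,0,0],[0,0,0],[0,0,0],[0,0,0],[0,0,0],[0,0,0],[0,0,0]],"roll":[0,0,0,0,0,0,0,0,0,0]}'; python3 bov.py 9; python3 -c "
from h import *
for i in range(3): s=capture('side'); print(get_state()['contact_force'].round(2))"
```

```text
time_s: 36.7
tcp_pos: [0.4875, -0.2282, 0.2209]
eef_rot: [-8.7, 89.8, -20.7]
contact_force: [-0.7, 1.8, 12.5]
gripper_width: 0.0007
[-1.98  0.47 13.4 ]
[-1.19  2.1  12.85]
[-1.64  3.03 12.66]
```

View pics/bs9.png

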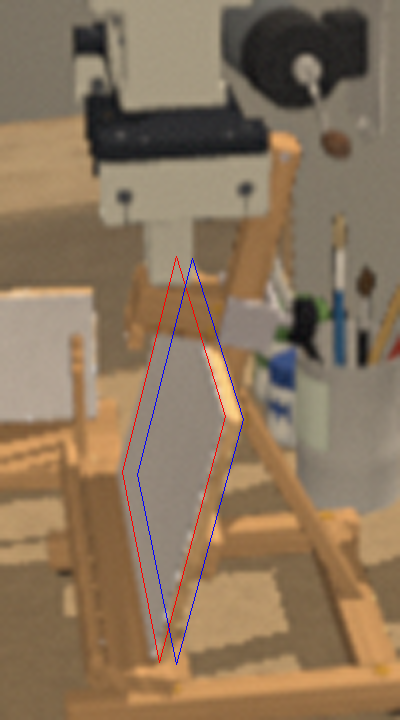

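View pics/bt9.png

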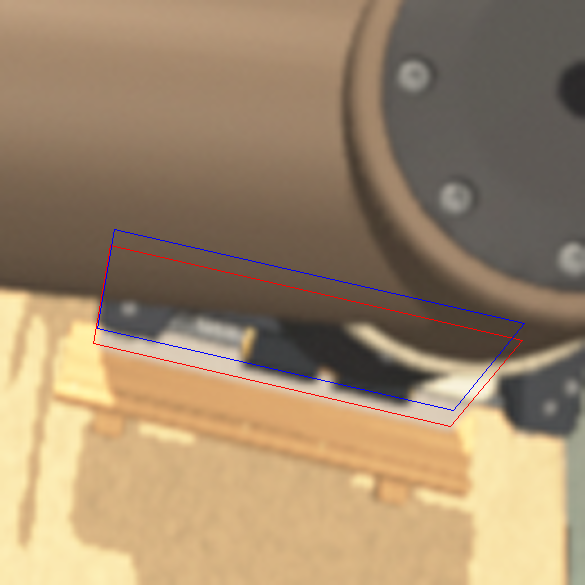

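```bash
python3 -c "
from h import *
print(close_job()); print(get_state()['contact_force'],get_state()['time_s'])"
```

```text
the job is handed in; nothing more can be done
None
the job is handed in; nothing more can be done
```

The larger board is on the easel and the arm is holding the top clamp down on it. I handed the job in about 37 s into the 66 s allowed, still pressing. The hand-in gave no verdict.

**What I did:** I lifted the board out of the rack by its top edge, 75 mm to its -y side, and turned it to face the easel. I set it upright on the ledge, opened the fingers so it leaned back on the mast, and moved the gripper away. With the fingers shut I then slid the clamp down the mast onto the board's top edge.

**Last checks:**
- **Board position:** in the side picture the board's outline matches a fully seated, centred board within about 2–3 mm. The white face is outward and the hand is clear of the board. The top picture agreed once the gripper was off. In the last one the arm hides most of the board, but its lower edge still matched.
- **Clamp contact:** the clamp met the board with the fingertips at 0.2213 m, where about 0.221 m was expected.
- **Push force:** the wrist force held steady at about 12.5–13.4 N upward. Taking off roughly 2.5 N of clamp friction, I estimate 9–10 N on the board. I could not measure the clamp-to-board force directly.
- **Sideways force:** there is also about 2–3 N of sideways force at the fingertips, which I reduced but did not remove.
- **Other things on the table:** I saw nothing disturbed in the pictures, but I did not measure the small board or the jars again afterwards.

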